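Open the transport pot and sort the bellows into rows

TASK

Unscrew the transport pot's cap, lift it off and stand it upright in the shallow black tray. Take the bellows out of the pot, and stand it and every loose bellows on the bench upright on the floor of the rack, each in the lane headed by the fixed sample of its own length. Leave the other things on the bench where they are.

Things in the scene. Friction and masses are not known exactly. Their poses are not given: they have to be found in the camera images.
- short1: a loose stainless-steel bellows, the short kind, standing on the bench: round, corrugated, heavier at the foot (a thick collar), 50 mm in diameter, 60 mm high, about 100 to 210 g. It starts standing upright. Origin at the centre of its underside, z along its axis. None if absent in this run.
- short2: a loose stainless-steel bellows, the short kind, standing on the bench: round, corrugated, heavier at the foot (a thick collar), 50 mm in diameter, 60 mm high, about 100 to 210 g. It starts standing upright. Origin at the centre of its underside, z along its axis. None if absent in this run.
- short3: a loose stainless-steel bellows, the short kind, standing on the bench: round, corrugated, heavier at the foot (a thick collar), 50 mm in diameter, 60 mm high, about 100 to 210 g. It starts standing upright. Origin at the centre of its underside, z along its axis. None if absent in this run.
- long1: a loose stainless-steel bellows, the long kind, standing on the bench: round, corrugated, heavier at the foot (a thick collar), 50 mm in diameter, 80 mm high, about 100 to 210 g. It starts standing upright. Origin at the centre of its underside, z along its axis. None if absent in this run.
- long2: a loose stainless-steel bellows, the long kind, standing on the bench: round, corrugated, heavier at the foot (a thick collar), 50 mm in diameter, 80 mm high, about 100 to 210 g. It starts standing upright. Origin at the centre of its underside, z along its axis. None if absent in this run.
- long3: a loose stainless-steel bellows, the long kind, standing on the bench: round, corrugated, heavier at the foot (a thick collar), 50 mm in diameter, 80 mm high, about 100 to 210 g. It starts standing upright. Origin at the centre of its underside, z along its axis. None if absent in this run.
- pot_short: a loose stainless-steel bellows, the short kind, inside the pot under the cap: round, corrugated, heavier at the foot (a thick collar), 50 mm in diameter, 60 mm high, about 100 to 210 g. It starts standing upright. Origin at the centre of its underside, z along its axis. None if absent in this run. In each run the pot holds either this or pot_long; the other is absent.
- pot_long: a loose stainless-steel bellows, the long kind, inside the pot under the cap: round, corrugated, heavier at the foot (a thick collar), 50 mm in diameter, 80 mm high, about 100 to 210 g. It starts standing upright. Origin at the centre of its underside, z along its axis. None if absent in this run. In each run the pot holds either this or pot_short; the other is absent.
- pot: the transport pot, a grey base fixed to the bench: a round foot 104 mm wide, 16 mm high; on it an open threaded neck, rim 49 mm above the bench, 73 mm wide over the thread, 57 mm inside. The bellows inside stands on a seat 26 mm above the bench, so a short one ends 86 mm and a long one 106 mm above the bench. Right-hand thread, 9 mm pitch. Origin at the centre of its underside; z up.
- cap: the pot's screw cap, loose, about 200 g: an aluminium tube 82 mm outside, 76 mm inside, 98 mm high, closed on top, with a black bar grip across its top, 70 mm long (x), 24 mm wide (y), from 98 to 130 mm above the lower rim. Origin at the centre of the lower rim; z up along its axis. It starts screwed fully down, its rim on the pot's foot, 16 mm above the bench.
- cap_grip (a point): point on the cap's axis in the bar grip, 116 mm above the cap's lower rim; axes as the cap's. Turned anticlockwise seen from above the cap unscrews: it rises 9 mm per turn and comes free after about 2.2 turns (20 mm of rise). The thread has about 2 mm of play, turns easily and holds its place when let go. Pulling does not free it.
- cap_tray: a shallow square black tray fixed to the bench, 130 mm outside, 120 mm inside, floor 5 mm thick, walls 12 mm high overall. Origin at the centre of its underside; z up.
- rack: flat steel rack fixed to the bench: two straight lanes side by side, 340 mm long. Origin at the centre of its underside; y along the lanes, x across. Lane centre lines at x = -42.5 and +42.5 mm; floor 6 mm above the bench; lanes 72 mm wide between low walls ending 18 mm above the bench, closed at both ends (inside y = -166 to +166 mm). The samples stand at the -y ends.
- sample_short: the fixed short sample, a bellows like the short ones (60 mm high, 50 mm wide, dark bolt head on top), bolted down in the middle of one lane, 134 mm from the rack's centre towards -y. Which lane has which sample varies. Origin at the centre of its underside, on the lane floor; axes parallel to the rack's, so its lane runs from it along +y, with its end wall 300 mm away.
- sample_long: the fixed long sample, a bellows like the long ones (80 mm high, 50 mm wide, dark bolt head on top), bolted down in the middle of one lane, 134 mm from the rack's centre towards -y. Which lane has which sample varies. Origin at the centre of its underside, on the lane floor; axes parallel to the rack's, so its lane runs from it along +y, with its end wall 300 mm away.
- tape_roll: a bystander: a roll of tape lying flat, 72 mm in diameter, 24 mm high. Origin at the centre of its underside.
- carton: a bystander: a cardboard carton, 65 x 120 x 60 mm high. Origin at the centre of its underside.
- flange: a bystander: a steel flange lying flat, 80 mm in diameter, with a 44 mm hub, 32 mm high in all. Origin at the centre of its underside.
- gauge_case: a bystander: a black flat instrument case, 70 x 190 x 24 mm high. Origin at the centre of its underside.
- driver: a bystander: a screwdriver lying on the bench, origin under the middle of it.

How it is judged:
By the outcome, as a careful person would: the job done as asked, in the order asked, and still so for the second after the job is handed in, with the robot touching nothing.
Of short1, short2, short3, long1, long2, long3 only 3 to 5 are there at a start; the rules pass over those that are not, and their reading is None.
Of pot_short, pot_long only 1 to 1 are there at a start; the rules pass over those that are not, and their reading is None.
At some moment in a run one of short1, short2, short3, long1, long2, long3 may be knocked a few centimetres aside while the robot is not near it.
It also fails if it takes over 210 s, if anything falls off the work surface, if the arm or the gripper's body presses on something with over 40 N, if the wrist force passes 120 N, or if a joint passes its speed limit or range.

ROBOT

A 6-joint arm with a two-finger parallel gripper is mounted at the origin on the work surface. World frame = base frame: x ahead of the robot, y to its left, z up, the work surface at z = 0. Lengths are in m, angles in rad, forces in N, time in s.
With the tool pointing down it reaches from about 0.35 to 0.775 m from the base axis. Payload 5.5 kg.
Tool frame: the origin (TCP) lies at the very end of the fingers, on their centre line; the grasp point (between the pads) lies 19 mm behind it (env.grip_depth is the distance from the TCP to the grasp point, in m); z points along the fingers, y is the direction in which the jaws open and shut (so a half turn about z gives the same grasp; the last joint's range is limited). The gripper opens to 85 mm and grips with 20 to 120 N. Pads are 22 mm wide; open, the fingers measure 114 mm over their backs; the gripper's body (76 mm by 85 mm) begins 54 mm behind the grasp point. The pads swing forward as they close: fully open they stand 13 mm farther back than shut.
Start: joints at [1.151, 0.313, 0.046, 1.304, 0, 1.431], TCP at [0.159, 0.553, 0.231] pointing down, gripper open.
Joint ranges: [-2.76, 2.76], [-0.86, 1.69], [-1.03, 1.26], [-2.2, 2.34], [-1.47, 1.5], [-3.14, 3.14]. Speed limits (rad/s): [2.57, 2.57, 3.14, 3.14, 3.14, 3.14].

INTERFACE

Orientations are given as a unit quaternion [w, x, y, z].
In Python, from workcell import env gives the robot as it stands.
- The arm moves only by the tool step_arm, never from a script. Its argument "series" is a list of rows, each a list of 3 entries, a list of its own where there are three numbers: the shift along the world's x, y, z in cm, then the turn about the world's z in rad, then the closure in counts, from 0 (fully open) to 255 (shut). A call has 1 to 5 rows; each row is the pose to reach, as a shift and turn from the pose measured when the call began; what a row does not reach only later rows make up. A row lasts 1/8 s, in which the tool goes at most 62.5 mm and 10.7 degrees, less where a joint would pass 70% of its speed; a pose out of reach is approached as far as the arm can. A call with a gripper value outside its range is refused whole. The fingers move at their own pace and stop on an object; "newtons" is the grip in N (left out, the last holds). Time passes only in rows, so rows that repeat a pose let the fingers close. It gives the time, the measured TCP pose, the force and the opening at its end, in the units of the state.
- env.get_state(): the state, without advancing time (a new reading comes with each control period).
- env.read_camera(name): name is "scene" or "side" or "wrist"; returns a dict with "frame" (384x512x3 uint8, red, green, blue), "vertical_fov" (degrees; the focal length in pixels is half the picture's height over the tangent of half this angle, whatever the lens; pixels are square), "cx", "cy" (the principal point, pixels), "camera_from_world" (4x4, takes a point from world to camera coordinates). Camera axes: x right, y down, z forward; pixel columns grow to the right and rows downward; lengths in m; the calibration is good to about 2 mm. A picture is of the moment at which its call begins. There is no depth.
- env.hand_in(): hands the job in, once; it reports no verdict.
The state is a dict: "clock": time; "joint_pos": joint angles; "qvel": joint speeds; "tau": joint torques, N m; "tcp_pos": TCP position; "orientation": TCP orientation; "wrist_force": force on the tool from outside, world axes, zero at the start; "ft_torque": the same for the moment, N m; "finger_gap": finger opening in m.
Only numpy, scipy, OpenCV 4.12 (cv2) and the standard library are available. Lean on these libraries where they do the work, as an engineer would, in place of code of your own. Each camera call takes 0.05 s, during which the arm holds its last target.

## Working session

There is one attempt and no reset: what is moved stays moved. The work goes in short steps, Python scripts to look and compute and a tool call to move; the robot and the scene stay as the last step left them, time stands still between calls to the robot, and variables do not carry over. Pictures are saved under pics/ and viewed, and the job is handed in when it is done.

Besides the shell and the picture viewer there is one more tool, called after ">>>" as a command line: name --argument value ..., lists and objects as JSON in quotes. step_arm: Moves the arm, as the interface text tells. Its arguments: {"type":"object","properties":{"series":{"type":"array"},"newtons":{"type":"number"}},"required":["series"]}

```bash
ls; mkdir -p pics; cat > h.py <<'E'
import numpy as np,cv2
from workcell import env
def shot(n,fn=None):
    c=env.read_camera(n)
    if fn: cv2.imwrite('pics/'+fn,c['frame'][:,:,::-1])
    return c
def K(c):
    f=192/np.tan(np.radians(c['vertical_fov'])/2); return f,c['cx'],c['cy']
def ray(c,u,v):
    f,cx,cy=K(c);T=np.array(c['camera_from_world']);R=T[:3,:3];o=-R.T@T[:3,3]
    d=R.T@np.array([(u-cx)/f,(v-cy)/f,1]);return o,d
def onz(c,u,v,z):
    o,d=ray(c,u,v);return o+d*(z-o[2])/d[2]
def proj(c,p):
    f,cx,cy=K(c);T=np.array(c['camera_from_world']);q=T[:3,:3]@np.array(p)+T[:3,3];return np.array([cx+f*q[0]/q[2],cy+f*q[1]/q[2]])
def tri(rs):
    A=0;b=0
    for o,d in rs:
        d=d/np.linalg.norm(d);P=np.eye(3)-np.outer(d,d);A=A+P;b=b+P@o
    return np.linalg.solve(A,b)
E
python3 - <<'E'
from h import *
print(env.get_state())
for n in ['scene','side','wrist']:
    c=shot(n,n+'0.png');o,d=ray(c,c['cx'],c['cy']);print(n,c['vertical_fov'],c['cx'],c['cy'],o,d)
E
```

```text
pics
{'clock': 0.0, 'joint_pos': array([ 1.15139883e+00,  3.13993463e-01,  4.49720290e-02,  1.30362395e+00,
       -1.88905313e-05,  1.43117161e+00]), 'qvel': array([-1.17641112e-03,  7.58425955e-05,  5.71458227e-04,  3.05886257e-04,
        4.52086239e-04, -1.03456989e-03]), 'tau': array([ 2.67189507e-04, -4.80622458e+01,  2.98537159e+01,  1.93896191e-02,
       -1.16125989e-04, -1.31726233e-05]), 'tcp_pos': array([0.15859119, 0.55214998, 0.23041   ]), 'orientation': array([-2.45985435e-04,  1.39430551e-01,  9.90231421e-01, -8.91253341e-04]), 'wrist_force': array([-0.04666318,  1.22156407, -0.60897618]), 'ft_torque': array([ 0.04787395, -0.00113314, -0.09707631]), 'finger_gap': 0.0850936366349481}
scene 50.87983239059242 253.98796897547226 185.97909481275804 [1.32517892 0.0400741  0.90552924] [-0.70374891 -0.01534584 -0.71028303]
side 54.618367190888 252.9762332576004 193.33090874640266 [ 0.07178795 -0.54743303  0.8754726 ] [ 0.43634769  0.55483215 -0.70835159]
wrist 63.66801239126201 252.4253297055865 196.91722592247984 [0.08906999 0.57202047 0.3723286 ] [ 0.2756103  -0.08245371 -0.95772666]
```

View pics/scene0.png

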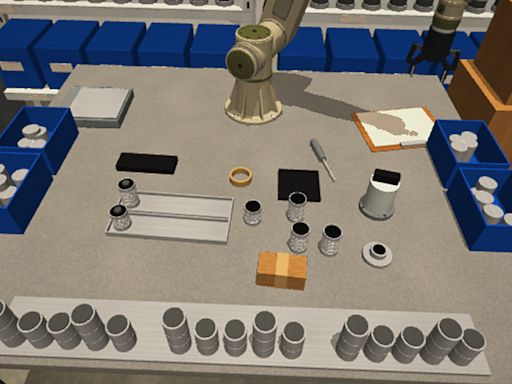

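View pics/side0.png

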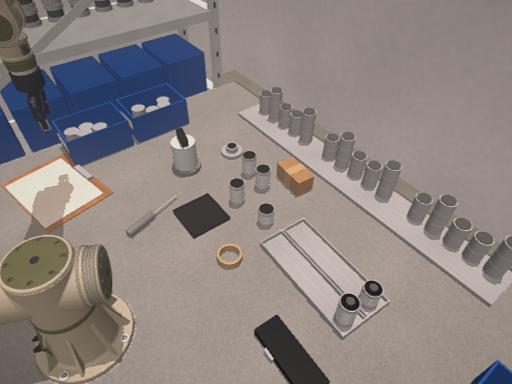

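View pics/wrist0.png

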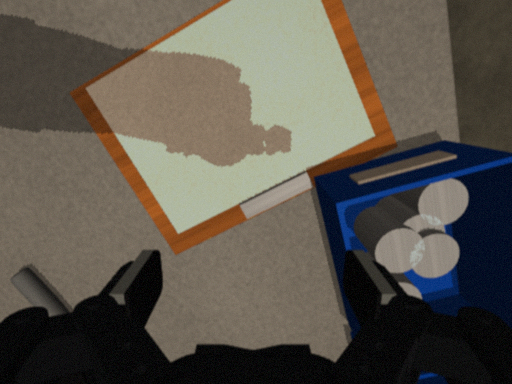

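The scene view shows four loose bellows at about (253,212), (297,207), (300,237) and (331,240). The capped pot is at (380,195), the tray at (299,185) and the rack around (170,215), with its samples at the left end. Next I'll zoom in.

```bash
python3 - <<'E'
import cv2
a=cv2.imread('pics/scene0.png');cv2.imwrite('pics/s0a.png',cv2.resize(a[150:300,220:420],None,fx=4,fy=4,interpolation=cv2.INTER_CUBIC))
cv2.imwrite('pics/s0c.png',cv2.resize(a[140:260,90:260],None,fx=4.5,fy=4.5,interpolation=cv2.INTER_CUBIC))
a=cv2.imread('pics/side0.png');cv2.imwrite('pics/s0b.png',cv2.resize(a[110:250,150:330],None,fx=4.2,fy=4.2,interpolation=cv2.INTER_CUBIC))
cv2.imwrite('pics/s0d.png',cv2.resize(a[200:350,240:410],None,fx=4,fy=4,interpolation=cv2.INTER_CUBIC))
E
```

```text
(no output)
```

View pics/s0a.png

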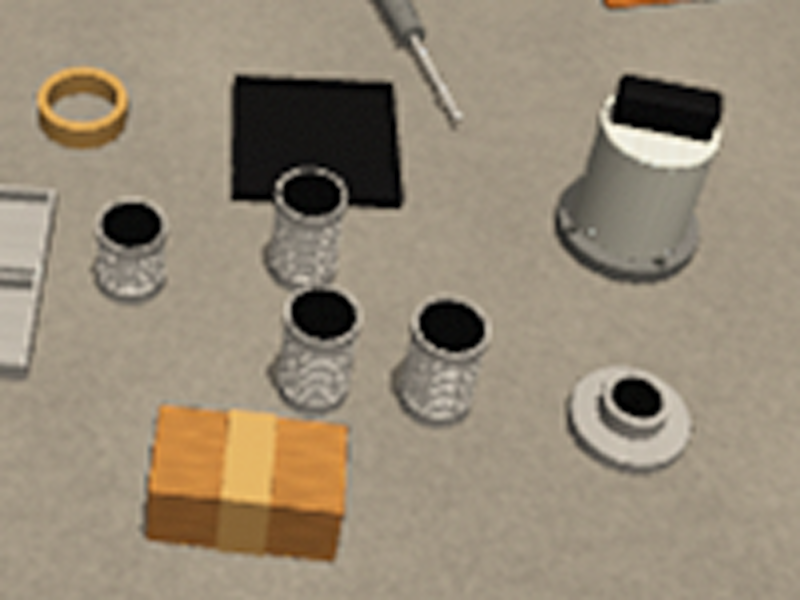

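View pics/s0b.png

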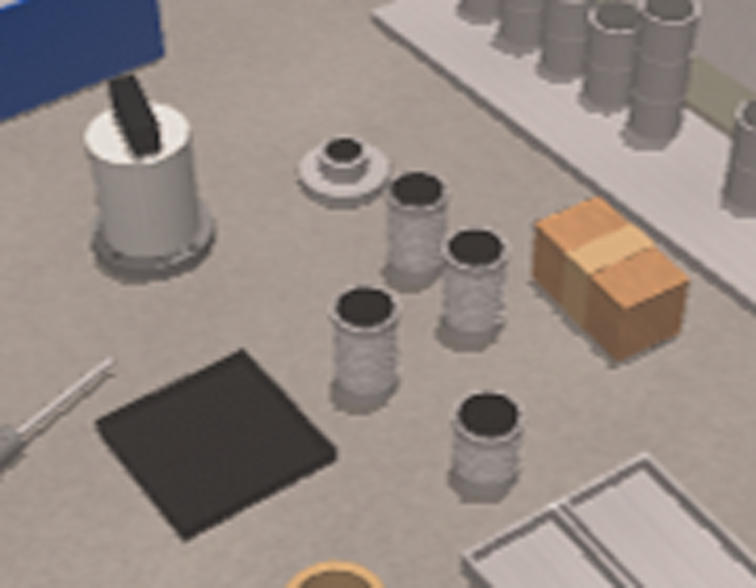

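View pics/s0c.png

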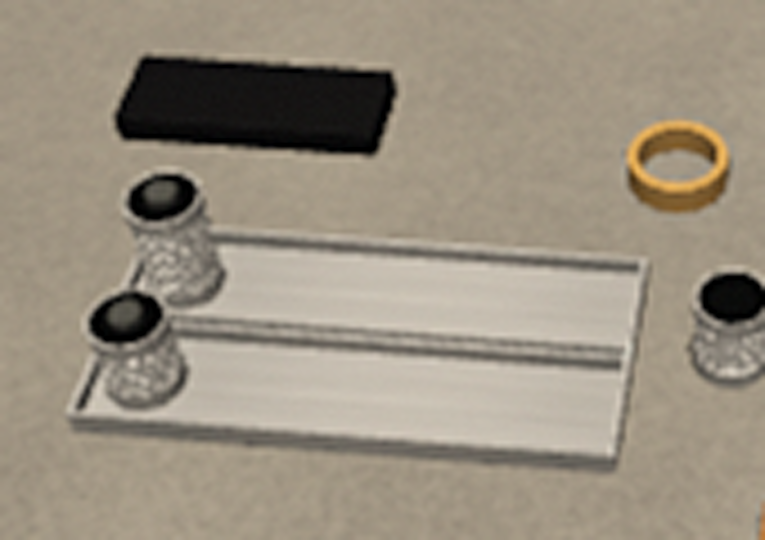

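View pics/s0d.png

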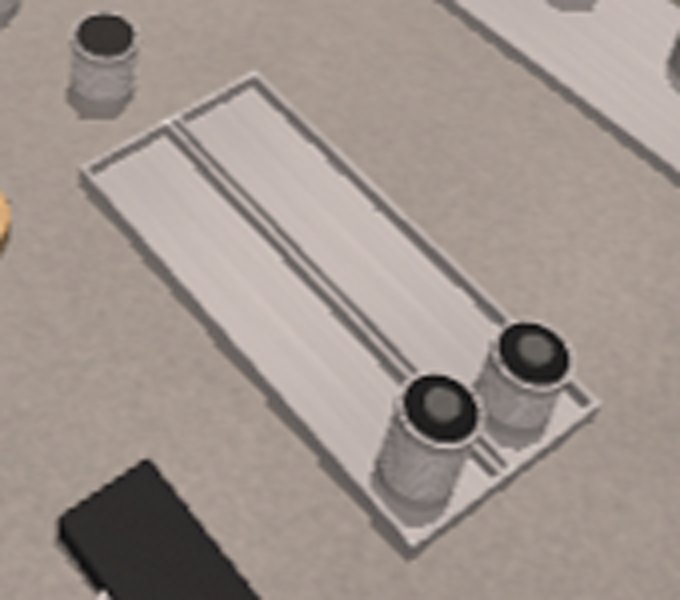

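```bash
cat > blobs.py <<'E'
from h import *
def blobs(c,th=55,amin=20,amax=3000,roi=None):
    g=c['frame'].max(2); m=(g<th).astype(np.uint8)
    n,l,s,ce=cv2.connectedComponentsWithStats(m,connectivity=4)
    return [(ce[i].round(2),s[i]) for i in range(1,n) if amin<s[i][4]<amax]
E
python3 - <<'E'
from blobs import *
for n,(x0,x1,y0,y1) in [('scene',(90,420,150,270)),('side',(150,400,120,384))]:
    c=env.read_camera(n)
    for ce,s in blobs(c):
        if x0<ce[0]<x1 and y0<ce[1]<y1: print(n,ce,s)
E
```

```text
scene [146.56 163.02] [ 116  153   62   21 1057]
scene [298.36 183.82] [ 278  169   43   33 1123]
scene [386.22 176.58] [373 169  27  16 310]
scene [125.66 183.84] [119 179  15  10  83]
scene [297.41 198.13] [291 193  14  11 118]
scene [252.47 205.83] [246 201  14  11 121]
scene [117.72 210.64] [110 205  16  11 100]
scene [300.34 228.15] [293 223  16  12 149]
scene [332.45 231.13] [325 225  16  13 154]
scene [378.86 248.99] [373 245  12   9  85]
side [196.57 199.24] [190 196  14   7  21]
side [210.12 227.88] [193 218  36  20  58]
side [372.78 288.3 ] [365 281  17  15 128]
side [349.6  301.93] [341 294  18  16 153]
side [288.85 353.45] [ 255  315   74   69 2307]
```

```bash
python3 - <<'E'
from blobs import *
S=env.read_camera('scene');D=env.read_camera('side')
for ce,s in blobs(D,th=68):
    if 150<ce[0]<400 and 120<ce[1]<384: print('side',ce,s)
cands=[ce for ce,s in blobs(D,th=68) if 150<ce[0]<400 and 120<ce[1]<384 and s[4]<330]
for n,p in dict(LA=(297.41,198.13),SH=(252.47,205.83),LB=(300.34,228.15),LC=(332.45,231.13),ss=(117.72,210.64),sl=(125.66,183.84),grip=(386.22,176.58)).items():
    r1=ray(S,*p)
    for q in cands:
        r2=ray(D,*q);X=tri([r1,r2]);e=np.linalg.norm(proj(S,X)-p)+np.linalg.norm(proj(D,X)-q)
        if e<4 and 0<X[2]<.2: print(n,q,X.round(4),round(e,2),'h60',onz(S,*p,.06)[:2].round(4),'h80',onz(S,*p,.08)[:2].round(4))
E
```

```text
side [181.71 137.09] [176 128  12  19 128]
side [231.37 145.19] [228 143   8   5  27]
side [248.93 154.55] [244 151  11   7  60]
side [262.78 168.31] [257 165  12   8  72]
side [236.54 182.46] [231 179  12   8  81]
side [200.74 215.04] [ 173  194   57   44 1356]
side [265.93 208.14] [260 204  13  10 101]
side [372.82 288.27] [365 281  17  15 147]
side [349.55 302.01] [341 294  18  16 166]
side [288.75 353.42] [ 255  315   74   69 2352]
LA [236.54 182.46] [0.5498 0.1449 0.08  ] 0.46 h60 [0.5305 0.148 ] h80 [0.5492 0.1455]
SH [265.93 208.14] [0.5669 0.0196 0.0601] 0.59 h60 [0.5662 0.0203] h80 [0.5841 0.0208]
LB [262.78 168.31] [0.6569 0.1482 0.0799] 0.43 h60 [0.6403 0.1514] h80 [0.6565 0.1488]
LC [248.93 154.55] [0.6631 0.2312 0.08  ] 0.53 h60 [0.6465 0.2366] h80 [0.6626 0.2319]
ss [372.82 288.27] [ 0.6062 -0.3502  0.0648] 1.13 h60 [ 0.6016 -0.3511] h80 [ 0.6187 -0.3419]
sl [349.55 302.01] [ 0.5213 -0.3459  0.0844] 0.94 h60 [ 0.4969 -0.3563] h80 [ 0.5165 -0.347 ]
grip [181.71 137.09] [0.5023 0.3895 0.1293] 0.63 h60 [0.4278 0.4217] h80 [0.449  0.4127]
```

```bash
python3 - <<'E'
from blobs import *
S=env.read_camera('scene');D=env.read_camera('side')
def on(c,p,z): return onz(c,*p,z)[:2].round(4)
a=on(S,(376.2,168.8),.146);b=on(S,(400.5,173),.146);print('bar edge',a,b,np.degrees(np.arctan2(*(b-a)[::-1])),np.linalg.norm(b-a))
# tray mask
for c,th,p in [(S,55,(298,184)),(D,68,(200,215))]:
    m=(c['frame'].max(2)<th).astype(np.uint8);n,l=cv2.connectedComponents(m,connectivity=4)
    k=l[p[1],p[0]];cn=max(cv2.findContours((l==k).astype(np.uint8),0,2)[0],key=cv2.contourArea)
    q=cv2.approxPolyDP(cv2.convexHull(cn),4,True)[:,0];print(q.tolist());print([on(c,x,.012).tolist() for x in q])
for p in [(233.3,198.2),(226.7,242.7),(106,233.3)]: print('rack scene',on(S,p,.018))
for p in [(240+255/4,200+75/4),(240+82/4,200+172/4),(240+412/4,200+552/4),(240+600/4,200+403/4)]: print('rack side',on(D,p,.018))
# triangulate rack +y corners
print(tri([ray(S,233.3,198.2),ray(D,240+82/4,200+172/4)]).round(4),tri([ray(S,226.7,242.7),ray(D,240+255/4,200+75/4)]).round(4))
E
```

```text
bar edge [0.4889 0.361 ] [0.5028 0.4253] 77.80183203074 0.06578525670695527
[[279, 169], [317, 171], [319, 201], [278, 199]]
[[0.3581, 0.0994], [0.3616, 0.2227], [0.4941, 0.2188], [0.4917, 0.0952]]
[[208, 194], [229, 218], [193, 237], [173, 210]]
[[0.4842, 0.2144], [0.4796, 0.0881], [0.3532, 0.0908], [0.3586, 0.2202]]
rack scene [ 0.5005 -0.0393]
rack scene [ 0.666  -0.0455]
rack scene [ 0.6491 -0.3802]
rack side [ 0.6576 -0.0556]
rack side [ 0.4947 -0.0487]
rack side [ 0.4773 -0.384 ]
rack side [ 0.6445 -0.3899]
[ 0.4969 -0.0423  0.0121] [ 0.662  -0.0486  0.0105]
```

>>> step_arm --series '[[[6, -3, 0], 0, 0], [[12, -6, 0], 0, 0], [[18, -8.5, 0], 0, 0], [[24, -11.5, 0], -0.2, 0], [[28, -13.5, 0], -0.4, 0]]'

```text
clock: 1.08
tcp_pos: [0.4406, 0.4166, 0.2314]
orientation: [0.0, 0.325, 0.946, 0.0]
wrist_force: [0.4, 0.8, 0.1]
finger_gap: 0.0857
```

```bash
python3 - <<'E'
from h import *
s=env.get_state();print(s['clock'],s['tcp_pos'],s['joint_pos'],s['orientation'])
E
```

```text
1.075 [0.44060988 0.41660998 0.2313953 ] [6.25053492e-01 3.74949445e-01 1.34341760e-01 1.32964543e+00
 7.84085710e-05 1.28603812e+00] [1.24744788e-04 3.24508718e-01 9.45882665e-01 2.44427399e-04]
```

>>> step_arm --series '[[[3, -1.5, 0], -0.18, 0], [[6.2, -2.7, 0], -0.36, 0], [[6.2, -2.7, 0], -0.54, 0], [[6.2, -2.7, 0], -0.72, 0], [[6.2, -2.7, 0], -0.9, 0]]'

```text
clock: 1.7
tcp_pos: [0.5028, 0.3894, 0.2313]
orientation: [0.0, 0.706, 0.708, 0.0]
wrist_force: [-0.9, -0.8, 0.3]
finger_gap: 0.0855
```

>>> step_arm --series '[[[0, 0, 0], -0.18, 0], [[0, 0, 0], -0.22, 0]]'

```text
clock: 1.95
tcp_pos: [0.5028, 0.3894, 0.2311]
orientation: [0.0, 0.78, 0.626, -0.0]
wrist_force: [-0.2, 0.1, -0.4]
finger_gap: 0.0857
```

```bash
python3 - <<'E'
from h import *
s=env.get_state();print(s['clock'],s['tcp_pos'],s['joint_pos'],s['orientation'])
c=shot('wrist','w1.png');print(proj(c,(.5023,.3895,.146)))
c=shot('side','d1.png');
E
```

```text
1.95 [0.50282295 0.3893726  0.23114701] [ 5.32936890e-01  4.35777538e-01  2.24784350e-01  1.35983142e+00
 -3.09547557e-04  2.32290638e+00] [ 1.51183489e-04  7.80199529e-01  6.25530712e-01 -3.60331897e-05]
[250.56335146 202.19394752]
```

View pics/w1.png

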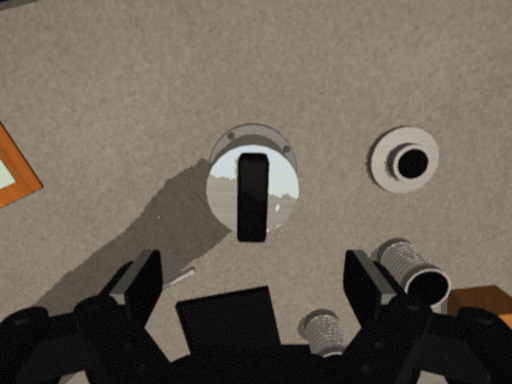

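The wrist view shows the bar upright at u≈253, between the jaws and aligned with them. I'll go down and grip.

>>> step_arm --series '[[[0, 0, -5], 0, 0], [[0, 0, -9], 0, 60], [[0, 0, -11], 0, 120], [[0, 0, -11], 0, 200], [[0, 0, -11], 0, 255]]' --newtons 60

```text
clock: 2.68
tcp_pos: [0.5032, 0.3896, 0.122]
orientation: [0.0, 0.779, 0.627, 0.0]
wrist_force: [-1.0, -0.5, -3.3]
finger_gap: 0.0229
```

>>> step_arm --series '[[[0, 0, 0], 0, 255], [[0, 0, 0], 0, 255], [[0, 0, 0], 0, 255]]'

```text
clock: 3.05
tcp_pos: [0.5032, 0.3897, 0.1225]
orientation: [0.0, 0.779, 0.627, 0.001]
wrist_force: [-1.1, -0.3, -0.6]
finger_gap: 0.0231
```

>>> step_arm --series '[[[0, 0, 0.03], 0.18, 255], [[0, 0, 0.06], 0.36, 255], [[0, 0, 0.09], 0.54, 255], [[0, 0, 0.11], 0.72, 255], [[0, 0, 0.14], 0.9, 255]]'

```text
clock: 3.68
tcp_pos: [0.5034, 0.3897, 0.124]
orientation: [0.0, 0.426, 0.905, 0.001]
wrist_force: [-1.2, 0.5, -4.1]
finger_gap: 0.0229
```

>>> step_arm --series '[[[0, 0, 0.03], 0.18, 255], [[0, 0, 0.06], 0.36, 255], [[0, 0, 0.09], 0.54, 255], [[0, 0, 0.11], 0.72, 255], [[0, 0, 0.14], 0.9, 255]]'

```text
clock: 4.3
tcp_pos: [0.5038, 0.3899, 0.1254]
orientation: [0.0, -0.012, 1.0, 0.001]
wrist_force: [-0.4, 1.4, -4.1]
finger_gap: 0.0228
```

>>> step_arm --series '[[[0, 0, 0.03], 0.18, 255], [[0, 0, 0.06], 0.36, 255], [[0, 0, 0.09], 0.54, 255], [[0, 0, 0.11], 0.72, 255], [[0, 0, 0.14], 0.9, 255]]'

```text
clock: 4.92
tcp_pos: [0.5039, 0.3902, 0.1266]
orientation: [-0.0, -0.449, 0.894, 0.001]
wrist_force: [0.0, 0.7, -5.5]
finger_gap: 0.0235
```

>>> step_arm --series '[[[0, 0, 0.03], 0.18, 255], [[0, 0, 0.06], 0.36, 255], [[0, 0, 0.09], 0.54, 255], [[0, 0, 0.11], 0.72, 255], [[0, 0, 0.14], 0.9, 255]]'

```text
clock: 5.55
tcp_pos: [0.5037, 0.3905, 0.1278]
orientation: [0.001, 0.795, -0.607, -0.001]
wrist_force: [-0.8, 1.6, -4.0]
finger_gap: 0.0228
```

>>> step_arm --series '[[[0, 0, 0.03], 0.18, 255], [[0, 0, 0.06], 0.36, 255], [[0, 0, 0.09], 0.54, 255], [[0, 0, 0.11], 0.72, 255], [[0, 0, 0.14], 0.9, 255]]'

```text
clock: 6.18
tcp_pos: [0.5033, 0.3907, 0.129]
orientation: [0.001, 0.98, -0.198, -0.001]
wrist_force: [-0.9, 1.4, -3.8]
finger_gap: 0.0234
```

>>> step_arm --series '[[[0, 0, 0.03], 0.18, 255], [[0, 0, 0.06], 0.36, 255], [[0, 0, 0.09], 0.54, 255], [[0, 0, 0.11], 0.7, 255]]'

```text
clock: 6.68
tcp_pos: [0.5029, 0.3908, 0.13]
orientation: [0.001, 0.988, 0.153, -0.001]
wrist_force: [-1.5, -0.3, -3.7]
finger_gap: 0.023
```

```bash
python3 - <<'E'
from h import *
s=env.get_state();print(s['clock'],s['tcp_pos'],s['joint_pos'],s['wrist_force'],s['ft_torque'])
E
```

```text
6.675 [0.50292231 0.39082094 0.13002877] [ 5.35323587e-01  4.78795026e-01  4.24680130e-02  1.13805259e+00
 -1.34550406e-03 -2.91283979e+00] [-1.48554389 -0.27583302 -3.74706637] [ 0.04072555  0.27801203 -0.01023978]
```

>>> step_arm --series '[[[0, 0, 0], 0, 0], [[0, 0, 0.5], 0, 0], [[0, 0, 2], 0, 0], [[0, 0, 3.5], -0.18, 0], [[0, 0, 3.5], -0.36, 0]]'

```text
clock: 7.3
tcp_pos: [0.5044, 0.3916, 0.1684]
orientation: [-0.0, 1.0, -0.03, 0.001]
wrist_force: [0.2, 0.8, 0.1]
finger_gap: 0.0851
```

>>> step_arm --series '[[[0, 0, 0], -0.18, 0], [[0, 0, 0], -0.36, 0], [[0, 0, 0], -0.54, 0], [[0, 0, 0], -0.72, 0], [[0, 0, 0], -0.9, 0]]'

```text
clock: 7.92
tcp_pos: [0.505, 0.392, 0.1701]
orientation: [-0.001, 0.885, -0.465, 0.001]
wrist_force: [-0.5, 0.2, -0.4]
finger_gap: 0.0853
```

>>> step_arm --series '[[[0, 0, 0], -0.18, 0], [[0, 0, 0], -0.36, 0], [[0, 0, 0], -0.54, 0], [[0, 0, 0], -0.72, 0], [[0, 0, 0], -0.9, 0]]'

```text
clock: 8.55
tcp_pos: [0.5057, 0.3923, 0.1719]
orientation: [0.001, -0.592, 0.806, -0.002]
wrist_force: [-0.1, 0.1, 0.1]
finger_gap: 0.0855
```

>>> step_arm --series '[[[0, 0, 0], -0.18, 0], [[0, 0, 0], -0.36, 0], [[0, 0, 0], -0.54, 0], [[0, 0, 0], -0.72, 0], [[0, 0, 0], -0.9, 0]]'

```text
clock: 9.18
tcp_pos: [0.5063, 0.3926, 0.1736]
orientation: [0.002, -0.179, 0.984, -0.002]
wrist_force: [-0.3, 0.1, 0.8]
finger_gap: 0.0852
```

```bash
python3 - <<'E'
from h import *
s=env.get_state();print(s['clock'],s['tcp_pos'],s['orientation'],s['joint_pos'],s['wrist_force'],s['finger_gap'])
q=s['orientation'];a=2*np.arctan2(q[2],q[1]);print(a, 2*np.arctan2(.153,.988))
shot('wrist','w2.png')
E
```

```text
9.175 [0.50633713 0.39259363 0.17359659] [ 0.00168296 -0.17891144  0.98386206 -0.00182125] [ 0.53651299  0.46023038  0.12193121  1.23061468 -0.00458841  0.1767477 ] [-0.28871474  0.05973591  0.82198643] 0.08516001119747199
3.501353625904838 0.30727584245820555
```

View pics/w2.png

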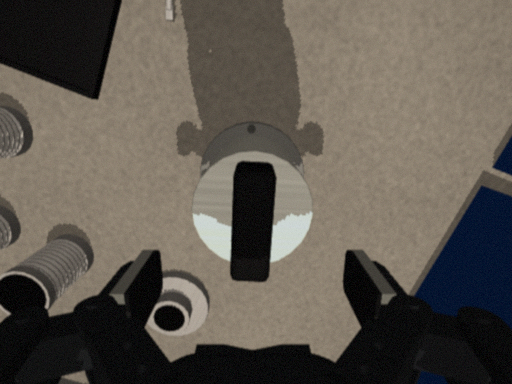

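>>> step_arm --series '[[[-0.3, -0.2, -2.5], -0.05, 0], [[-0.3, -0.25, -4.3], -0.05, 80], [[-0.3, -0.25, -4.3], -0.05, 180], [[-0.3, -0.25, -4.3], -0.05, 255], [[-0.3, -0.25, -4.3], -0.05, 255]]'

```text
clock: 9.85
tcp_pos: [0.5043, 0.3907, 0.1323]
orientation: [0.003, -0.152, 0.988, -0.001]
wrist_force: [-0.2, -0.7, 3.1]
finger_gap: 0.0225
```

>>> step_arm --series '[[[0, 0, 0], 0, 255], [[0, 0, 0.03], 0.18, 255], [[0, 0, 0.06], 0.36, 255], [[0, 0, 0.09], 0.54, 255], [[0, 0, 0.11], 0.72, 255]]'

```text
clock: 10.48
tcp_pos: [0.5042, 0.3907, 0.1335]
orientation: [0.003, -0.493, 0.87, -0.0]
wrist_force: [-1.0, 0.9, -0.3]
finger_gap: 0.0228
```

>>> step_arm --series '[[[0, 0, 0.03], 0.18, 255], [[0, 0, 0.06], 0.36, 255], [[0, 0, 0.09], 0.54, 255], [[0, 0, 0.11], 0.72, 255], [[0, 0, 0.14], 0.9, 255]]'

```text
clock: 11.1
tcp_pos: [0.5035, 0.3906, 0.1347]
orientation: [-0.002, 0.824, -0.566, -0.002]
wrist_force: [-0.2, 0.1, -0.9]
finger_gap: 0.0228
```

>>> step_arm --series '[[[0, 0, 0.03], 0.18, 255], [[0, 0, 0.06], 0.36, 255], [[0, 0, 0.09], 0.54, 255], [[0, 0, 0.11], 0.72, 255], [[0, 0, 0.14], 0.9, 255]]'

```text
clock: 11.72
tcp_pos: [0.5029, 0.3903, 0.136]
orientation: [-0.001, 0.989, -0.149, -0.003]
wrist_force: [-0.8, -0.9, -1.3]
finger_gap: 0.0229
```

>>> step_arm --series '[[[0, 0, 0.03], 0.18, 255], [[0, 0, 0.06], 0.36, 255], [[0, 0, 0.09], 0.5, 255]]'

```text
clock: 12.1
tcp_pos: [0.5026, 0.39, 0.1368]
orientation: [0.0, 0.995, 0.103, -0.004]
wrist_force: [0.2, 0.0, -0.0]
finger_gap: 0.0224
```

```bash
python3 - <<'E'
from h import *
s=env.get_state();print(s['clock'],s['tcp_pos'],s['joint_pos'],s['wrist_force'],s['ft_torque'])
E
```

```text
12.1 [0.50259245 0.39000069 0.13679822] [ 0.53246761  0.47589634  0.05491613  1.1566486   0.00286908 -2.81563569] [ 0.23186318  0.0254643  -0.01713277] [-0.21355409  0.09949236 -0.08865003]
```

>>> step_arm --series '[[[0, 0, 0], 0, 0], [[0, 0, 0.5], 0, 0], [[0, 0, 2], 0, 0], [[0, 0, 3.5], -0.18, 0], [[0, 0, 3.5], -0.36, 0]]'

```text
clock: 12.72
tcp_pos: [0.5039, 0.3908, 0.175]
orientation: [-0.002, 0.997, -0.08, -0.002]
wrist_force: [-0.3, 0.4, -0.6]
finger_gap: 0.0854
```

>>> step_arm --series '[[[-0.1, 0, -0.2], -0.18, 0], [[-0.1, 0, -0.2], -0.36, 0], [[-0.1, 0, -0.2], -0.54, 0], [[-0.1, 0, -0.2], -0.72, 0], [[-0.1, 0, -0.2], -0.9, 0]]'

```text
clock: 13.35
tcp_pos: [0.5033, 0.391, 0.1745]
orientation: [-0.003, 0.861, -0.509, -0.0]
wrist_force: [0.4, 0.2, -0.3]
finger_gap: 0.0854
```

>>> step_arm --series '[[[-0.1, 0, -0.2], -0.18, 0], [[-0.1, 0, -0.2], -0.36, 0], [[-0.1, 0, -0.2], -0.54, 0], [[-0.1, 0, -0.2], -0.72, 0], [[-0.1, 0, -0.2], -0.92, 0]]'

```text
clock: 13.98
tcp_pos: [0.5027, 0.3914, 0.1741]
orientation: [0.004, -0.548, 0.836, -0.001]
wrist_force: [-0.7, 0.5, 0.1]
finger_gap: 0.0855
```

>>> step_arm --series '[[[-0.1, 0, -0.2], -0.18, 0], [[-0.1, 0, -0.2], -0.36, 0], [[-0.1, 0, -0.2], -0.54, 0], [[-0.1, 0, -0.2], -0.72, 0], [[-0.1, 0, -0.2], -0.92, 0]]'

```text
clock: 14.6
tcp_pos: [0.5022, 0.3916, 0.1736]
orientation: [0.004, -0.122, 0.992, -0.002]
wrist_force: [-0.4, 0.0, -0.2]
finger_gap: 0.0855
```

```bash
python3 - <<'E'
from h import *
s=env.get_state();print(s['clock'],s['tcp_pos'],s['orientation'],s['joint_pos'],s['wrist_force'],s['finger_gap'])
q=s['orientation'];a=2*np.arctan2(q[2],q[1]);print(a, 2*np.arctan2(.103,.995))
E
```

```text
14.6 [0.50223883 0.39161772 0.17363404] [ 0.00390877 -0.12230207  0.99248239 -0.00237358] [ 0.5398873   0.45003773  0.10606193  1.22159754 -0.00750806  0.29464704] [-0.35692336  0.02944424 -0.15862812] 0.08552711235499565
3.386813303407153 0.20630037244225033
```

>>> step_arm --series '[[[0.05, -0.1, -2], -0.04, 0], [[0.05, -0.15, -3.8], -0.04, 80], [[0.05, -0.15, -3.8], -0.04, 180], [[0.05, -0.15, -3.8], -0.04, 255], [[0.05, -0.15, -3.8], -0.04, 255]]'

```text
clock: 15.22
tcp_pos: [0.5034, 0.3905, 0.1373]
orientation: [0.005, -0.102, 0.995, -0.002]
wrist_force: [-0.4, -0.3, 3.2]
finger_gap: 0.0224
```

>>> step_arm --series '[[[0, 0, 0], 0, 255], [[0, 0, 0.03], 0.18, 255], [[0, 0, 0.06], 0.36, 255], [[0, 0, 0.09], 0.54, 255], [[0, 0, 0.11], 0.72, 255]]'

```text
clock: 15.85
tcp_pos: [0.5031, 0.3908, 0.1384]
orientation: [0.005, -0.449, 0.894, 0.0]
wrist_force: [-0.8, 0.3, 0.1]
finger_gap: 0.0225
```

>>> step_arm --series '[[[0, 0, 0.03], 0.18, 255], [[0, 0, 0.06], 0.36, 255], [[0, 0, 0.09], 0.54, 255], [[0, 0, 0.11], 0.72, 255], [[0, 0, 0.14], 0.9, 255]]'

```text
clock: 16.48
tcp_pos: [0.5025, 0.3907, 0.1398]
orientation: [-0.004, 0.795, -0.607, -0.003]
wrist_force: [0.3, 0.4, -0.9]
finger_gap: 0.0228
```

>>> step_arm --series '[[[0, 0, 0.03], 0.18, 255], [[0, 0, 0.06], 0.36, 255], [[0, 0, 0.09], 0.54, 255], [[0, 0, 0.11], 0.72, 255], [[0, 0, 0.14], 0.9, 255]]'

```text
clock: 17.1
tcp_pos: [0.5022, 0.3904, 0.1411]
orientation: [-0.002, 0.98, -0.198, -0.005]
wrist_force: [0.1, -0.4, -0.9]
finger_gap: 0.0223
```

>>> step_arm --series '[[[0, 0, 0.03], 0.18, 255], [[0, 0, 0.06], 0.36, 255], [[0, 0, 0.09], 0.54, 255], [[0, 0, 0.11], 0.68, 255]]'

```text
clock: 17.6
tcp_pos: [0.5021, 0.3901, 0.1421]
orientation: [-0.0, 0.99, 0.142, -0.005]
wrist_force: [-0.2, 0.0, -1.4]
finger_gap: 0.0228
```

```bash
python3 - <<'E'
from h import *
s=env.get_state();print(s['clock'],s['tcp_pos'],s['orientation'],s['joint_pos'],s['wrist_force'],s['ft_torque'])
E
```

```text
17.6 [0.50208553 0.39013447 0.14209476] [-2.22280780e-05  9.89804968e-01  1.42333416e-01 -5.22716033e-03] [ 0.53251404  0.4746863   0.0662895   1.17205325  0.00401273 -2.89473878] [-0.16518793  0.03379796 -1.36418639] [-0.23410447 -0.04024024 -0.00224106]
```

>>> step_arm --series '[[[0, 0, 0], 0, 0], [[0, 0, 0.5], 0, 0], [[0, 0, 2], 0, 0], [[0, 0, 3.5], -0.18, 0], [[0, 0, 3.5], -0.36, 0]]'

```text
clock: 18.23
tcp_pos: [0.5033, 0.3909, 0.1802]
orientation: [-0.002, 0.999, -0.041, -0.003]
wrist_force: [1.6, 0.4, -0.3]
finger_gap: 0.0853
```

>>> step_arm --series '[[[-0.1, 0, -0.2], -0.18, 0], [[-0.1, 0, -0.2], -0.36, 0], [[-0.1, 0, -0.2], -0.54, 0], [[-0.1, 0, -0.2], -0.72, 0], [[-0.1, 0, -0.2], -0.92, 0]]'

```text
clock: 18.85
tcp_pos: [0.5028, 0.3912, 0.1798]
orientation: [-0.004, 0.879, -0.478, -0.002]
wrist_force: [-0.1, -0.3, -0.1]
finger_gap: 0.0856
```

>>> step_arm --series '[[[-0.1, 0, -0.2], -0.18, 0], [[-0.1, 0, -0.2], -0.36, 0], [[-0.1, 0, -0.2], -0.54, 0], [[-0.1, 0, -0.2], -0.72, 0], [[-0.1, 0, -0.2], -0.92, 0]]'

```text
clock: 19.48
tcp_pos: [0.5022, 0.3915, 0.1793]
orientation: [0.005, -0.577, 0.816, -0.001]
wrist_force: [-0.4, -0.4, -0.1]
finger_gap: 0.0855
```

>>> step_arm --series '[[[-0.1, 0, -0.2], -0.18, 0], [[-0.1, 0, -0.2], -0.36, 0], [[-0.1, 0, -0.2], -0.54, 0], [[-0.1, 0, -0.2], -0.72, 0], [[-0.1, 0, -0.2], -0.92, 0]]'

```text
clock: 20.1
tcp_pos: [0.5016, 0.3917, 0.1789]
orientation: [0.005, -0.158, 0.987, -0.002]
wrist_force: [0.5, 1.4, -0.4]
finger_gap: 0.0854
```

```bash
python3 - <<'E'
from h import *
s=env.get_state();print(s['clock'],s['tcp_pos'],s['orientation'],s['joint_pos'],s['wrist_force'],s['finger_gap'])
q=s['orientation'];a=2*np.arctan2(q[2],q[1]);print(a, 2*np.arctan2(.142,.990))
shot('wrist','w3.png')
E
```

```text
20.1 [0.50161347 0.391728   0.17890656] [ 0.0053804  -0.1575846   0.9874877  -0.00248878] [ 0.54108241  0.44468085  0.11073687  1.22872966 -0.00863692  0.22455331] [ 0.4756524   1.36618701 -0.37298114] 0.08536683719314521
3.458086682483491 0.28492533080715304
```

View pics/w3.png

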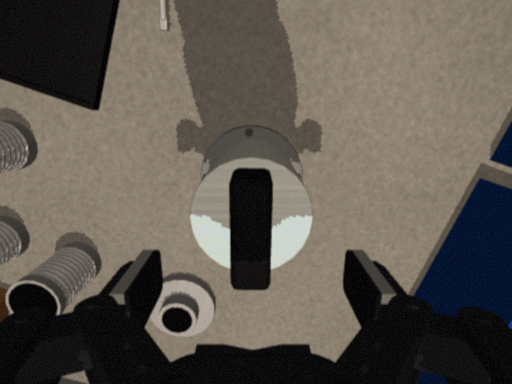

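>>> step_arm --series '[[[0.1, -0.1, -2], -0.03, 0], [[0.1, -0.15, -3.7], -0.03, 80], [[0.1, -0.15, -3.7], -0.03, 180], [[0.1, -0.15, -3.7], -0.03, 255], [[0.1, -0.15, -3.7], -0.03, 255]]'

```text
clock: 20.78
tcp_pos: [0.5035, 0.3908, 0.1434]
orientation: [0.007, -0.14, 0.99, -0.002]
wrist_force: [0.3, 0.7, 1.4]
finger_gap: 0.023
```

>>> step_arm --series '[[[0, 0, 0], 0, 255], [[0, 0, 0.03], 0.18, 255], [[0, 0, 0.06], 0.36, 255], [[0, 0, 0.09], 0.54, 255], [[0, 0, 0.11], 0.72, 255]]'

```text
clock: 21.4
tcp_pos: [0.5033, 0.3909, 0.1446]
orientation: [0.007, -0.483, 0.876, 0.001]
wrist_force: [0.1, 0.8, -0.3]
finger_gap: 0.0223
```

>>> step_arm --series '[[[0, 0, 0.03], 0.18, 255], [[0, 0, 0.06], 0.36, 255], [[0, 0, 0.09], 0.54, 255], [[0, 0, 0.11], 0.72, 255], [[0, 0, 0.14], 0.9, 255]]'

```text
clock: 22.02
tcp_pos: [0.5028, 0.3909, 0.1459]
orientation: [-0.006, 0.817, -0.576, -0.004]
wrist_force: [-0.1, -0.1, -0.4]
finger_gap: 0.0226
```

>>> step_arm --series '[[[0, 0, 0.03], 0.18, 255], [[0, 0, 0.06], 0.36, 255], [[0, 0, 0.09], 0.54, 255], [[0, 0, 0.11], 0.72, 255], [[0, 0, 0.14], 0.9, 255]]'

```text
clock: 22.65
tcp_pos: [0.5023, 0.3905, 0.1471]
orientation: [-0.003, 0.987, -0.16, -0.006]
wrist_force: [-0.5, -0.1, -0.3]
finger_gap: 0.0228
```

>>> step_arm --series '[[[0, 0, 0.03], 0.18, 255], [[0, 0, 0.06], 0.36, 255], [[0, 0, 0.09], 0.5, 255]]'

```text
clock: 23.02
tcp_pos: [0.5021, 0.3903, 0.148]
orientation: [-0.001, 0.996, 0.091, -0.007]
wrist_force: [0.4, -0.4, -1.9]
finger_gap: 0.0231
```

>>> step_arm --series '[[[0, 0, 0.5], 0, 255], [[0, 0, 1], 0, 255]]'

```text
clock: 23.28
tcp_pos: [0.502, 0.3902, 0.1582]
orientation: [-0.001, 0.996, 0.09, -0.007]
wrist_force: [-0.3, -0.6, -2.4]
finger_gap: 0.0228
```

```bash
python3 - <<'E'
from h import *
s=env.get_state();print(s['clock'],s['tcp_pos'],s['orientation'],s['joint_pos'],s['wrist_force'],s['ft_torque'])
E
```

```text
23.275 [0.50201298 0.39023946 0.15815025] [-7.72206401e-04  9.95881166e-01  9.03665442e-02 -7.34811487e-03] [ 0.5309781   0.46894842  0.0972699   1.21175307  0.00766302 -2.7916479 ] [-0.26007624 -0.62412203 -2.44207081] [ 0.0122189  -0.00259933 -0.04910948]
```

>>> step_arm --series '[[[0, 0, 5], 0, 255], [[0, 0, 9], 0, 255], [[0, 0, 9.5], 0, 255]]'

```text
clock: 23.65
tcp_pos: [0.5035, 0.3912, 0.2573]
orientation: [-0.002, 0.996, 0.09, -0.004]
wrist_force: [1.4, 0.6, -2.7]
finger_gap: 0.0227
```

```bash
python3 - <<'E'
from h import *
s=env.get_state();print(s['clock'],s['tcp_pos'],s['wrist_force'])
a=shot('scene')['frame'];b=shot('side')['frame']
cv2.imwrite('pics/c4.png',np.hstack([cv2.resize(a[80:270,230:430],(400,380)),cv2.resize(b[90:240,130:290],(400,380))])[:,:,::-1])
E
```

```text
23.65 [0.50352623 0.39118278 0.25725507] [ 1.39554348  0.56078967 -2.66771409]
```

View pics/c4.png

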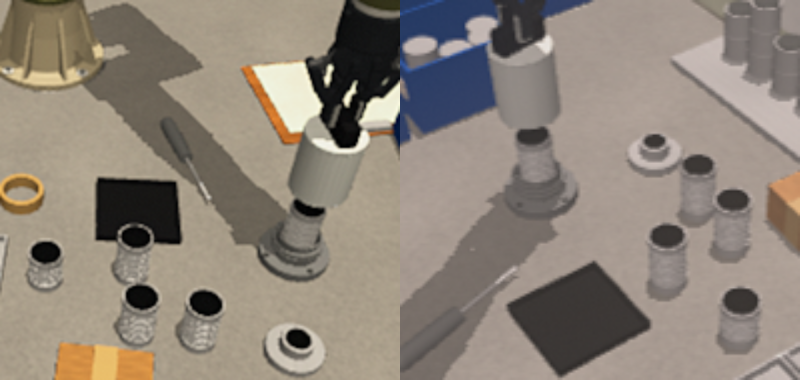

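>>> step_arm --series '[[[-2, -5.5, 0], -0.18, 255], [[-4, -11, 0], -0.36, 255], [[-6, -17, 0], -0.54, 255], [[-8.1, -22.5, 0], -0.72, 255], [[-8.1, -23.5, 0], -0.9, 255]]'

```text
clock: 24.38
tcp_pos: [0.4181, 0.1526, 0.2516]
orientation: [-0.002, 0.934, -0.357, -0.007]
wrist_force: [0.1, -0.2, -1.3]
finger_gap: 0.0225
```

```bash
python3 - <<'E'
from h import *
s=env.get_state();print(s['clock'],s['tcp_pos'],s['joint_pos'],s['orientation'],s['wrist_force'])
E
```

```text
24.375 [0.41805115 0.15260834 0.25160835] [ 0.16118304  0.06297942 -0.21378306  1.30451603  0.01178868 -2.25062203] [-0.0024655   0.93412158 -0.35686784 -0.00749206] [ 0.0807692  -0.19989817 -1.27626776]
```

>>> step_arm --series '[[[0.4, 0.3, -5], 0, 255], [[0.4, 0.3, -10], 0, 255], [[0.4, 0.3, -12.8], 0, 255], [[0.4, 0.3, -13.2], 0, 255]]'

```text
clock: 24.88
tcp_pos: [0.4182, 0.1548, 0.117]
orientation: [-0.0, 0.934, -0.357, -0.011]
wrist_force: [-10.1, -2.1, 21.4]
finger_gap: 0.0226
```

>>> step_arm --series '[[[0, 0, -0.15], 0, 255], [[0, 0, -0.3], 0, 255]]'

```text
clock: 25.12
tcp_pos: [0.4176, 0.1549, 0.1167]
orientation: [-0.001, 0.934, -0.357, -0.01]
wrist_force: [-13.4, -1.5, 42.7]
finger_gap: 0.0229
```

>>> step_arm --series '[[[0, 0, 0.3], 0, 255], [[0, 0, 0.3], 0, 160], [[0, 0, 0.3], 0, 60], [[0, 0, 0.3], 0, 0], [[0, 0, 3], 0, 0]]'

```text
clock: 25.75
tcp_pos: [0.4158, 0.1546, 0.1449]
orientation: [0.001, 0.934, -0.357, -0.013]
wrist_force: [0.1, -0.4, -0.2]
finger_gap: 0.0836
```

>>> step_arm --series '[[[0, 0, 5], 0, 0], [[0, 0, 9], 0, 0], [[0, 0, 12], 0, 0]]'

```text
clock: 26.12
tcp_pos: [0.4162, 0.1546, 0.2665]
orientation: [0.0, 0.934, -0.358, -0.012]
wrist_force: [0.3, -0.7, -0.0]
finger_gap: 0.0854
```

```bash
cat blobs.py >/dev/null; python3 - <<'E'
from h import *
s=env.get_state();print(s['clock'],s['tcp_pos'],s['joint_pos'],s['orientation'],s['wrist_force'])
a=shot('scene','s5.png')['frame'];b=shot('side','d5.png')['frame']
cv2.imwrite('pics/c5.png',np.hstack([cv2.resize(a[80:270,230:430],(400,380)),cv2.resize(b[90:240,130:290],(400,380))])[:,:,::-1])
E
```

```text
26.125 [0.41618827 0.15461727 0.26646932] [ 0.16656971  0.06636968 -0.17405423  1.35144761  0.01156931 -2.24386865] [ 3.61976433e-04  9.33828327e-01 -3.57519461e-01 -1.20149966e-02] [ 0.31602522 -0.71585059 -0.04355077]
```

View pics/c5.png

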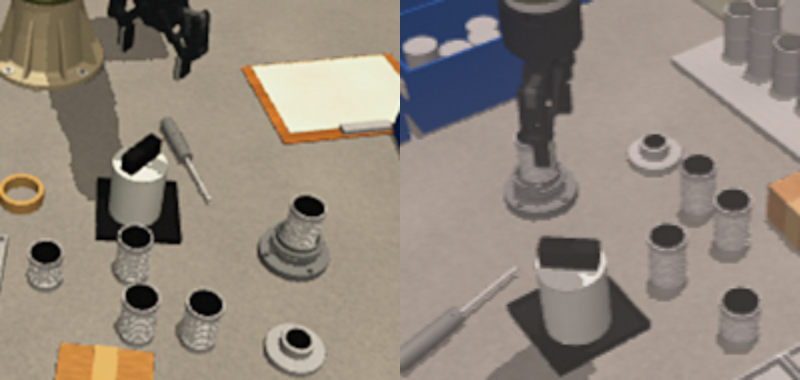

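>>> step_arm --series '[[[2.2, 6, 0], -0.18, 0], [[4.4, 12, 0], -0.36, 0], [[5, 14, 0], -0.54, 0], [[5, 14, 0], -0.72, 0], [[5, 14, 0], -0.89, 0]]'

```text
clock: 26.85
tcp_pos: [0.4672, 0.2953, 0.2659]
orientation: [0.004, -0.687, 0.726, 0.009]
wrist_force: [0.3, -0.2, -1.0]
finger_gap: 0.0853
```

```bash
python3 - <<'E'
from blobs import *
s=env.get_state();print(s['clock'],s['tcp_pos'],s['joint_pos'],s['orientation'],s['wrist_force'])
S=shot('scene','s6.png');D=shot('side','d6.png');W=shot('wrist','w6.png')
A=[b for b in blobs(S) if 240<b[0][0]<420 and 160<b[0][1]<270 and b[1][4]<400]
B=[b for b in blobs(D,68) if 150<b[0][0]<400 and 120<b[0][1]<250 and b[1][4]<400]
for p,s in A:
  print(p,s, onz(S,*p,.086)[:2],onz(S,*p,.106)[:2])
  for q,t in B:
    X=tri([ray(S,*p),ray(D,*q)]);e=np.linalg.norm(proj(S,X)-p)+np.linalg.norm(proj(D,X)-q)
    if e<3 and 0<X[2]<.2: print('   ',q,X.round(4),round(e,2))
E
```

```text
26.85 [0.46718323 0.29531709 0.26587064] [ 0.40748201  0.26019399  0.05807638  1.36812059  0.01996424 -1.108183  ] [ 0.00368818 -0.6873165   0.72628941  0.00927979] [ 0.34534679 -0.15548804 -0.96121018]
[282.01 186.05] [278 169  13  31 255] [0.50959289 0.10249251] [0.52949666 0.10096923]
[313.73 188.37] [304 170  17  32 310] [0.51453459 0.19278805] [0.53431776 0.18906118]
[384.13 182.64] [377 178  15  10 114] [0.48129985 0.39890994] [0.50189409 0.39015282]
    [182.65 142.73] [0.5026 0.3894 0.1058] 0.58
[297.39 198.08] [291 193  14  11 119] [0.55470114 0.1446429 ] [0.57350408 0.14209098]
    [236.54 182.46] [0.5497 0.1448 0.0801] 0.47
[252.47 205.83] [246 201  14  11 121] [0.58950962 0.02091745] [0.60746308 0.02138496]
    [265.93 208.09] [0.567  0.0196 0.0602] 0.56
[300.31 228.18] [293 223  16  12 148] [0.66145952 0.1478991 ] [0.6776571  0.14526771]
    [262.77 168.25] [0.657  0.1483 0.08  ] 0.34
[332.45 231.13] [325 225  16  13 154] [0.6673887  0.23052234] [0.68344158 0.22587459]
    [248.93 154.55] [0.6631 0.2312 0.08  ] 0.53
[378.86 248.99] [373 245  12   9  85] [0.71872403 0.34053213] [0.73352411 0.33319968]
    [231.37 145.19] [0.6795 0.3595 0.0322] 0.49
```

View pics/w6.png

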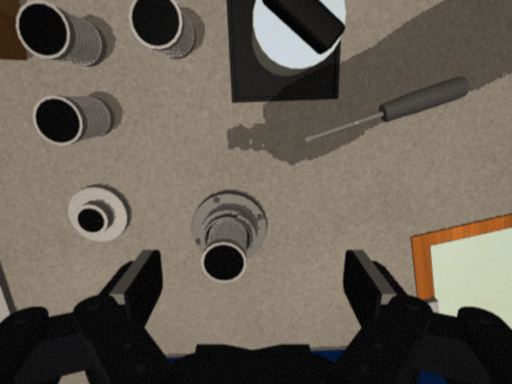

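View pics/d6.png

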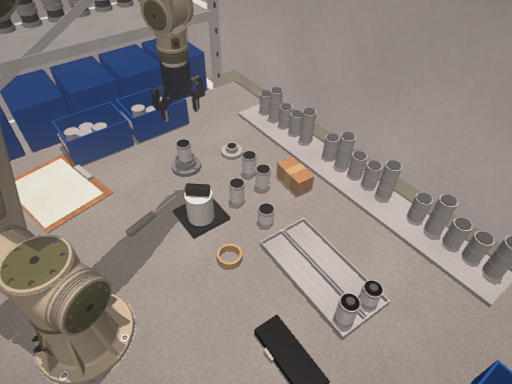

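>>> step_arm --series '[[[2, 5, 0], 0, 0], [[3.5, 9.4, 0], 0, 0], [[3.5, 9.4, -5], 0, 0], [[3.5, 9.4, -9], 0, 0]]' --newtons 50

```text
clock: 27.5
tcp_pos: [0.5022, 0.3892, 0.1743]
orientation: [0.004, -0.692, 0.722, 0.009]
wrist_force: [-0.4, -1.0, 1.1]
finger_gap: 0.0855
```

```bash
python3 - <<'E'
from h import *
s=env.get_state();print(s['clock'],s['tcp_pos'],s['joint_pos'],s['orientation'],s['wrist_force'])
S=shot('wrist','w7.png');
E
```

```text
27.5 [0.50220938 0.38920372 0.17426103] [ 0.52368185  0.4467989   0.10246075  1.22357523  0.01966589 -1.00362695] [ 0.00373712 -0.69154177  0.72226811  0.00920843] [-0.37219688 -0.96602785  1.05524917]
```

View pics/w7.png

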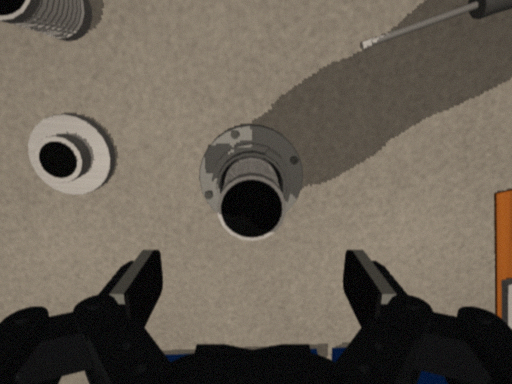

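Bellows centred at u≈252 between the jaws. Going down.

>>> step_arm --series '[[[0, 0, -6], 0, 0], [[0, 0, -11], 0, 0], [[0, 0, -11], 0, 80], [[0, 0, -11], 0, 160], [[0, 0, -11], 0, 255]]' --newtons 50

```text
clock: 28.18
tcp_pos: [0.5014, 0.3884, 0.0614]
orientation: [0.002, -0.691, 0.722, 0.01]
wrist_force: [-0.1, 0.3, -1.0]
finger_gap: 0.0492
```

>>> step_arm --series '[[[0, 0, 0], 0, 255], [[0, 0, 0], 0, 255], [[0, 0, 1], 0, 255]]'

```text
clock: 28.55
tcp_pos: [0.5007, 0.388, 0.0713]
orientation: [0.001, -0.692, 0.722, 0.01]
wrist_force: [-0.3, -0.3, -1.3]
finger_gap: 0.0491
```

>>> step_arm --series '[[[0, 0, 5], 0, 255], [[0, 0, 10], 0, 255], [[0, -5, 12], 0, 255], [[0.2, -11, 12], 0, 255], [[0.4, -17, 12], 0, 255]]'

```text
clock: 29.18
tcp_pos: [0.5048, 0.2168, 0.1926]
orientation: [0.002, -0.692, 0.722, 0.009]
wrist_force: [0.6, -0.1, -1.4]
finger_gap: 0.0494
```

>>> step_arm --series '[[[0.3, -6, 0], 0, 255], [[0.6, -12, 0], 0, 255], [[0.9, -18, 0], 0, 255], [[1.2, -24, 0], 0, 255], [[1.5, -30, 0], 0, 255]]'

```text
clock: 29.8
tcp_pos: [0.5198, -0.0852, 0.1935]
orientation: [0.002, -0.692, 0.722, 0.009]
wrist_force: [0.9, 0.2, -1.6]
finger_gap: 0.0492
```

>>> step_arm --series '[[[0.2, -6, 0], 0, 255], [[0.4, -12, 0], 0, 255], [[0.5, -18, 0], 0, 255], [[0.5, -19.6, 0], 0, 255], [[0.5, -19.6, -4], 0, 255]]'

```text
clock: 30.42
tcp_pos: [0.5268, -0.2843, 0.1566]
orientation: [0.003, -0.691, 0.723, 0.005]
wrist_force: [0.5, 0.2, -2.1]
finger_gap: 0.0494
```

```bash
python3 - <<'E'
from h import *
s=env.get_state();print(s['clock'],s['tcp_pos'],s['joint_pos'],s['orientation'],s['wrist_force'])
S=shot('wrist','w8.png');shot('scene','s8.png')
E
```

```text
30.425 [ 0.52684628 -0.28432229  0.15659813] [-0.63265577  0.39554767 -0.01987012  1.16422551  0.00740728 -2.15890068] [ 0.00287678 -0.69115801  0.72268065  0.00500076] [ 0.4566997   0.18774527 -2.10764872]
```

View pics/w8.png

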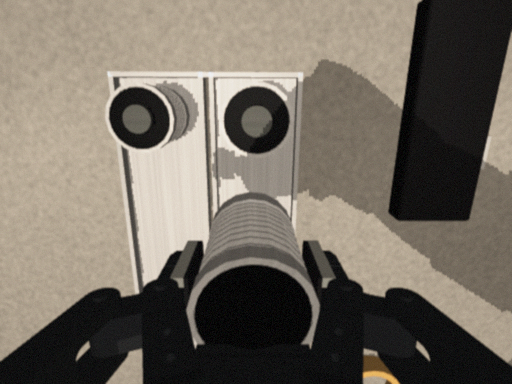

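View pics/s8.png

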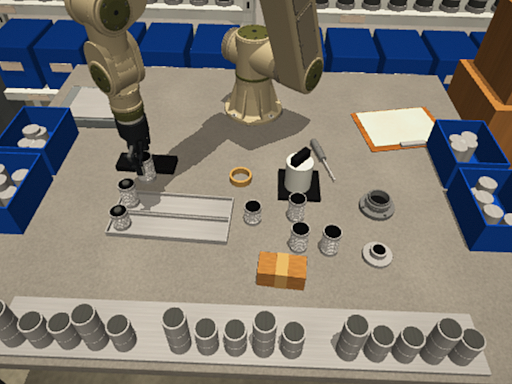

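>>> step_arm --series '[[[-0.2, 0.3, -4], 0, 255], [[-0.2, 0.3, -8], 0, 255], [[-0.2, 0.3, -10.5], 0, 255], [[-0.2, 0.3, -11.2], 0, 255], [[-0.2, 0.3, -11.4], 0, 255]]'

```text
clock: 31.15
tcp_pos: [0.5195, -0.2744, 0.0408]
orientation: [0.001, -0.692, 0.721, 0.013]
wrist_force: [-13.7, 9.2, 34.2]
finger_gap: 0.0488
```

>>> step_arm --series '[[[0, 0, 0.4], 0, 255], [[0, 0, 0.6], 0, 255]]'

```text
clock: 31.4
tcp_pos: [0.5207, -0.2744, 0.0489]
orientation: [0.002, -0.693, 0.721, 0.012]
wrist_force: [0.8, -0.4, -1.6]
finger_gap: 0.0488
```

>>> step_arm --series '[[[0.3, -0.5, 0], 0, 255], [[0.3, -0.5, -0.3], 0, 255], [[0.3, -0.5, -0.5], 0, 255]]'

```text
clock: 31.78
tcp_pos: [0.5234, -0.2793, 0.0431]
orientation: [0.002, -0.693, 0.721, 0.013]
wrist_force: [0.1, 0.3, -1.1]
finger_gap: 0.0491
```

>>> step_arm --series '[[[0, 0, -0.15], 0, 255], [[0, 0, -0.15], 0, 90], [[0, 0, -0.1], 0, 55], [[0, 0, -0.1], 0, 55], [[0, 0, 3], 0, 55]]'

```text
clock: 32.4
tcp_pos: [0.5217, -0.278, 0.0712]
orientation: [0.001, -0.693, 0.721, 0.015]
wrist_force: [0.2, 0.2, -0.3]
finger_gap: 0.0669
```

>>> step_arm --series '[[[0, 0, 6], 0, 30], [[0, 4, 11], 0, 0], [[0, 10, 13], 0, 0], [[0, 16, 13], 0, 0], [[0, 22, 13], 0, 0]]'

```text
clock: 33.02
tcp_pos: [0.5218, -0.0564, 0.2021]
orientation: [0.002, -0.693, 0.721, 0.014]
wrist_force: [0.8, -0.1, -0.5]
finger_gap: 0.0854
```

```bash
cat > look.py <<'E'
from blobs import *
import sys
def look():
    s=env.get_state();print(round(s['clock'],2),s['tcp_pos'].round(4),'j',s['joint_pos'].round(3),'q',s['orientation'].round(4))
    S=shot('scene',sys.argv[1]+'s.png');D=shot('side',sys.argv[1]+'d.png');W=shot('wrist',sys.argv[1]+'w.png')
    A=[b for b in blobs(S) if 100<b[0][0]<420 and 170<b[0][1]<270 and b[1][4]<200]
    B=[b for b in blobs(D,68) if 150<b[0][0]<400 and 120<b[0][1]<330 and b[1][4]<200]
    for p,s in A:
      for q,t in B:
        X=tri([ray(S,*p),ray(D,*q)]);e=np.linalg.norm(proj(S,X)-p)+np.linalg.norm(proj(D,X)-q)
        if e<2.5 and 0.02<X[2]<.11: print(p,q,X.round(4),round(e,2),s[4],t[4])
look()
E
python3 look.py a1
```

```text
33.02 [ 0.5218 -0.0564  0.2021] j [-0.271  0.244 -0.119  1.23   0.018 -1.801] q [ 0.0017 -0.6926  0.7212  0.0143]
[125.52 183.93] [349.52 302.01] [ 0.5214 -0.3461  0.0843] 0.74 81 163
[149.49 184.73] [328.9  280.58] [ 0.5232 -0.2768  0.086 ] 0.99 113 193
[297.39 198.08] [236.54 182.46] [0.5497 0.1448 0.0801] 0.47 119 81
[379.76 198.94] [184.76 158.35] [0.5022 0.3924 0.0368] 1.26 109 37
[252.47 205.83] [265.93 208.09] [0.567  0.0196 0.0602] 0.56 121 100
[117.72 210.64] [372.73 288.19] [ 0.6062 -0.3501  0.0649] 1.02 100 143
[332.45 231.13] [248.93 154.55] [0.6631 0.2312 0.08  ] 0.53 154 60
[378.86 248.99] [231.37 145.19] [0.6795 0.3595 0.0322] 0.49 85 27
```

```bash
python3 - <<'E'
import cv2,numpy as np
a=cv2.imread('pics/a1s.png');b=cv2.imread('pics/a1d.png')
cv2.imwrite('pics/a1c.png',np.hstack([cv2.resize(a[150:250,90:260],(400,240)),cv2.resize(b[200:350,240:410],(400,350))[:240]]) if 0 else np.vstack([cv2.resize(a[150:250,90:260],(480,280)),cv2.resize(b[210:340,240:410],(480,310))]))
E
```

```text
(no output)
```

View pics/a1c.png

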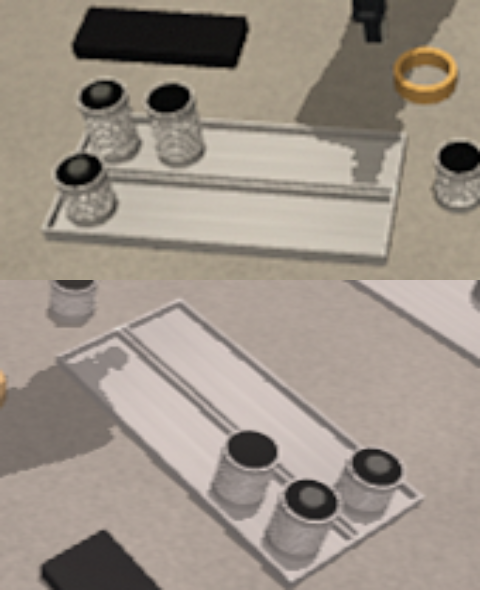

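View pics/a1d.png

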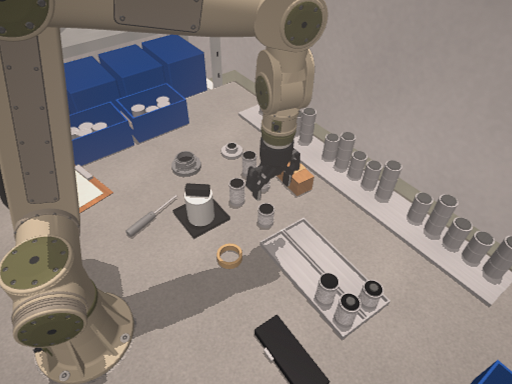

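View pics/a1s.png

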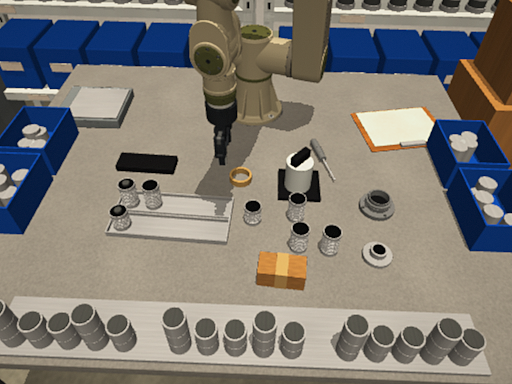

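>>> step_arm --series '[[[0.9, 6, 0], 0, 20], [[1.8, 12, 0], 0, 20], [[2.8, 18, 0], 0, 20], [[2.8, 20.1, 0], 0, 20], [[2.8, 20.1, -5], 0, 20]]'

```text
clock: 33.8
tcp_pos: [0.5533, 0.1464, 0.1547]
orientation: [0.005, -0.695, 0.719, 0.012]
wrist_force: [0.5, -1.1, -1.1]
finger_gap: 0.0792
```

```bash
python3 look.py a2; python3 - <<'E'
import numpy as np
from scipy.spatial.transform import Rotation as R
from workcell import env
q=env.get_state()['orientation'];print(R.from_quat([q[1],q[2],q[3],q[0]]).as_matrix()[:,2])
E
```

```text
33.8 [0.5533 0.1464 0.1547] j [ 0.105  0.345 -0.1    1.134  0.025 -1.432] q [ 0.0047 -0.6952  0.7187  0.0119]
[125.52 183.93] [349.53 301.99] [ 0.5215 -0.3461  0.0843] 0.74 81 165
[149.49 184.73] [328.9  280.58] [ 0.5232 -0.2768  0.086 ] 0.99 113 193
[297.32 198.03] [236.54 182.64] [0.5494 0.1445 0.0799] 0.56 126 87
[379.73 198.91] [184.87 158.37] [0.5024 0.3921 0.037 ] 1.36 110 38
[252.47 205.78] [265.93 208.09] [0.5669 0.0196 0.0603] 0.59 120 100
[117.72 210.64] [372.77 288.23] [ 0.6062 -0.3501  0.0648] 1.07 100 145
[300.31 228.18] [262.78 168.31] [0.6569 0.1482 0.0799] 0.39 148 72
[-0.02524484  0.0220649  -0.99943776]
```

View pics/a2w.png

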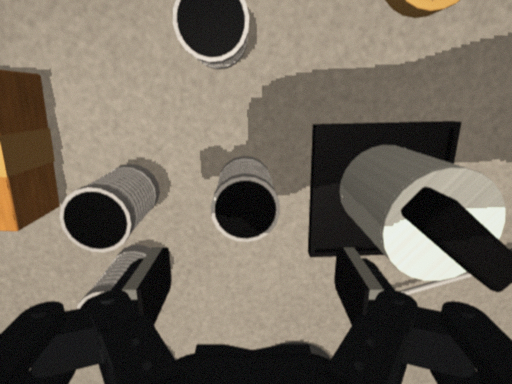

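>>> step_arm --series '[[[-0.3, -0.1, -5], 0, 20], [[-0.3, -0.1, -10], 0, 20], [[-0.3, -0.1, -11.6], 0, 100], [[-0.3, -0.1, -11.7], 0, 180], [[-0.3, -0.1, -11.7], 0, 255]]'

```text
clock: 34.58
tcp_pos: [0.5461, 0.143, 0.0346]
orientation: [-0.0, -0.694, 0.72, 0.016]
wrist_force: [0.8, 0.7, -1.3]
finger_gap: 0.0488
```

>>> step_arm --series '[[[0, 0, 0], 0, 255], [[0, 0, 0], 0, 255], [[0, 0, 1], 0, 255]]'

```text
clock: 34.95
tcp_pos: [0.5454, 0.1431, 0.0446]
orientation: [-0.001, -0.694, 0.72, 0.016]
wrist_force: [-0.4, -0.8, -0.3]
finger_gap: 0.0491
```

>>> step_arm --series '[[[0, 0, 6], 0, 255], [[0, 0, 12], 0, 255], [[-0.3, -6, 13], 0, 255], [[-0.6, -12, 13], 0, 255], [[-0.9, -18, 13], 0, 255]]'

```text
clock: 35.58
tcp_pos: [0.5364, -0.0383, 0.176]
orientation: [-0.0, -0.694, 0.719, 0.015]
wrist_force: [1.3, -0.6, -0.5]
finger_gap: 0.0495
```

>>> step_arm --series '[[[-0.4, -6, 0], 0, 255], [[-0.8, -12, 0], 0, 255], [[-1, -17, 0], 0, 255], [[-1, -17, 0], 0, 255], [[-1, -17, -4], 0, 255]]'

```text
clock: 36.2
tcp_pos: [0.5288, -0.2098, 0.1391]
orientation: [0.001, -0.694, 0.72, 0.012]
wrist_force: [0.3, 0.3, -1.8]
finger_gap: 0.049
```

>>> step_arm --series '[[[0.1, -0.3, -4], 0, 255], [[0.2, -0.4, -7.5], 0, 255], [[0.2, -0.4, -8.8], 0, 255], [[0.2, -0.4, -8.9], 0, 255]]'

```text
clock: 36.7
tcp_pos: [0.5305, -0.2129, 0.0501]
orientation: [0.001, -0.694, 0.72, 0.013]
wrist_force: [-0.4, 0.5, -0.9]
finger_gap: 0.049
```

```bash
python3 look.py a3|grep -v "0.5024\|ss"; python3 - <<'E'
import cv2,numpy as np
a=cv2.imread('pics/a3s.png');b=cv2.imread('pics/a3d.png')
cv2.imwrite('pics/a3c.png',np.vstack([cv2.resize(a[150:250,90:260],(480,280)),cv2.resize(b[190:340,240:410],(480,310))]))
E
```

```text
36.7 [ 0.5305 -0.2129  0.0501] j [-0.527  0.44  -0.232  0.922  0.009 -2.062] q [ 0.001  -0.6944  0.7195  0.0125]
[125.57 183.87] [349.51 302.02] [ 0.5213 -0.346   0.0844] 0.81 82 164
[379.74 198.91] [184.67 158.33] [0.502  0.3925 0.0369] 1.18 110 36
[252.47 205.83] [265.93 208.09] [0.567  0.0196 0.0602] 0.56 121 100
[117.72 210.64] [372.77 288.19] [ 0.6062 -0.3501  0.0649] 1.06 100 144
[300.31 228.18] [262.79 168.2 ] [0.6571 0.1483 0.0801] 0.33 148 70
[332.45 231.13] [248.92 154.61] [0.663  0.2312 0.0798] 0.57 154 59
[378.86 248.99] [231.37 145.19] [0.6795 0.3595 0.0322] 0.49 85 27
```

View pics/a3c.png

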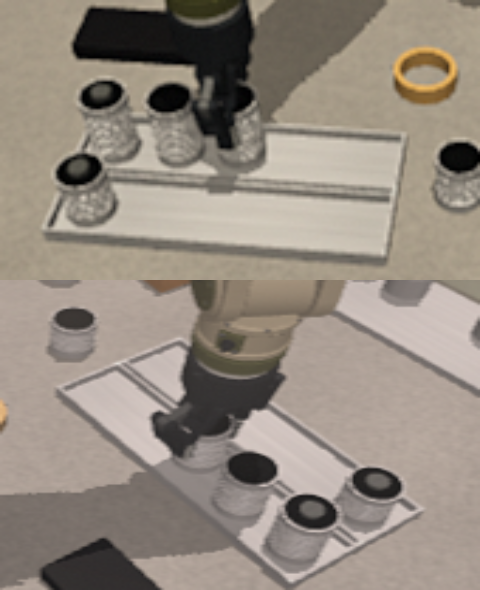

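>>> step_arm --series '[[[-0.15, 0, -0.4], 0, 255], [[-0.15, 0, -0.7], 0, 255], [[-0.15, 0, -0.8], 0, 255]]'

```text
clock: 37.22
tcp_pos: [0.5302, -0.2141, 0.0437]
orientation: [0.001, -0.694, 0.72, 0.011]
wrist_force: [0.3, 0.6, -1.7]
finger_gap: 0.0493
```

>>> step_arm --series '[[[-0.1, 0, -0.25], 0, 255], [[-0.1, 0, -0.25], 0, 90], [[-0.1, 0, -0.2], 0, 55], [[-0.1, 0, -0.2], 0, 55], [[-0.1, 0, 3], 0, 55]]'

```text
clock: 37.85
tcp_pos: [0.5274, -0.213, 0.0718]
orientation: [0.001, -0.694, 0.72, 0.013]
wrist_force: [0.8, -0.1, -0.6]
finger_gap: 0.0674
```

>>> step_arm --series '[[[0, 0, 6], 0, 40], [[0.5, 4, 11], 0, 20], [[2, 10, 12], 0, 20], [[3.5, 16, 12], 0, 20], [[5, 22, 12], 0, 20]]'

```text
clock: 38.48
tcp_pos: [0.578, 0.0085, 0.1927]
orientation: [0.001, -0.694, 0.72, 0.012]
wrist_force: [0.9, -0.3, 0.3]
finger_gap: 0.0784
```

>>> step_arm --series '[[[2, 6, 0], 0, 20], [[4, 12, 0], 0, 20], [[6, 14, 0], 0, 20], [[7.7, 14, 0], 0, 20]]'

```text
clock: 38.98
tcp_pos: [0.6554, 0.1514, 0.1925]
orientation: [0.001, -0.695, 0.719, 0.013]
wrist_force: [0.2, -0.9, 0.1]
finger_gap: 0.0787
```

```bash
python3 look.py a4
```

```text
38.98 [0.6554 0.1514 0.1925] j [ 0.098  0.531  0.281  1.334  0.021 -1.44 ] q [ 0.0015 -0.6953  0.7186  0.0125]
[125.57 183.87] [349.53 301.99] [ 0.5214 -0.346   0.0844] 0.81 82 165
[149.49 184.73] [328.9  280.58] [ 0.5232 -0.2768  0.086 ] 0.99 113 193
[171.95 187.12] [311.81 261.16] [ 0.5295 -0.211   0.086 ] 0.67 114 167
[379.76 198.94] [184.7  158.38] [0.502  0.3925 0.0367] 1.24 109 37
[252.47 205.83] [265.93 208.09] [0.567  0.0196 0.0602] 0.56 121 100
[117.72 210.64] [372.77 288.23] [ 0.6062 -0.3501  0.0648] 1.07 100 145
[300.22 228.03] [262.82 168.41] [0.6566 0.1478 0.08  ] 0.5 158 74
[332.45 231.13] [248.92 154.61] [0.663  0.2312 0.0798] 0.57 154 59
[378.86 248.99] [231.37 145.19] [0.6795 0.3595 0.0322] 0.49 85 27
```

View pics/a4w.png

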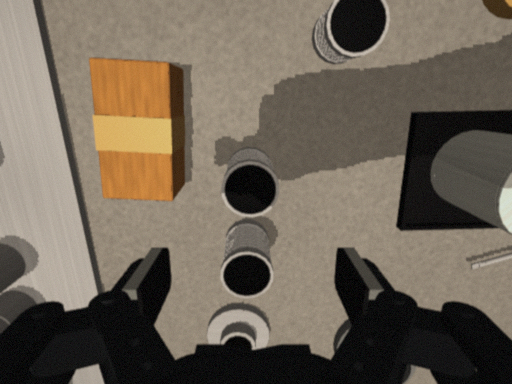

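>>> step_arm --series '[[[0.2, -0.3, -5], 0, 45], [[0.2, -0.3, -9], 0, 45], [[0.2, -0.3, -9], 0, 45]]'

```text
clock: 39.5
tcp_pos: [0.6536, 0.1449, 0.0986]
orientation: [-0.002, -0.694, 0.72, 0.015]
wrist_force: [-0.2, -0.5, 0.3]
finger_gap: 0.0703
```

>>> step_arm --series '[[[0.5, 0.4, -3], 0, 45], [[0.7, 0.5, -6], 0, 45], [[0.7, 0.5, -6.2], 0, 110], [[0.6, 0.4, -6.2], 0, 180], [[0.5, 0.3, -6.2], 0, 255]]'

```text
clock: 40.12
tcp_pos: [0.6597, 0.1478, 0.0388]
orientation: [-0.001, -0.694, 0.72, 0.014]
wrist_force: [0.1, -0.3, -0.9]
finger_gap: 0.049
```

>>> step_arm --series '[[[0, 0, 0], 0, 255], [[0, 0, 0], 0, 255], [[0, 0, 1], 0, 255]]'

```text
clock: 40.5
tcp_pos: [0.6589, 0.1478, 0.0484]
orientation: [-0.002, -0.694, 0.72, 0.015]
wrist_force: [-1.0, -0.7, -1.8]
finger_gap: 0.0491
```

>>> step_arm --series '[[[0, 0, 6], 0, 255], [[0, 0, 12], 0, 255], [[-2.5, -5.5, 13], 0, 255], [[-5, -11, 13], 0, 255], [[-7.5, -16.5, 13], 0, 255]]'

```text
clock: 41.12
tcp_pos: [0.5835, -0.0185, 0.1797]
orientation: [-0.001, -0.694, 0.72, 0.014]
wrist_force: [-0.3, -0.7, -2.2]
finger_gap: 0.0491
```

>>> step_arm --series '[[[-2.5, -5.5, 0], 0, 255], [[-5, -11, 0], 0, 255], [[-5.2, -13.3, 0], 0, 255], [[-5.2, -13.3, 0], 0, 255], [[-5.2, -13.3, -4], 0, 255]]'

```text
clock: 41.75
tcp_pos: [0.5344, -0.1525, 0.1429]
orientation: [0.001, -0.694, 0.72, 0.01]
wrist_force: [0.5, -0.0, -1.9]
finger_gap: 0.0487
```

>>> step_arm --series '[[[-0.1, 0.2, -4], 0, 255], [[-0.1, 0.2, -7.5], 0, 255], [[-0.1, 0.2, -9.1], 0, 255], [[-0.1, 0.2, -9.1], 0, 255]]'

```text
clock: 42.25
tcp_pos: [0.5329, -0.1494, 0.0513]
orientation: [0.0, -0.694, 0.72, 0.011]
wrist_force: [-0.0, -0.8, -0.6]
finger_gap: 0.049
```

>>> step_arm --series '[[[0, 0, -0.3], 0, 255], [[0, 0, -0.5], 0, 255], [[0, 0, -0.65], 0, 255]]'

```text
clock: 42.62
tcp_pos: [0.5335, -0.1497, 0.0455]
orientation: [0.001, -0.694, 0.72, 0.011]
wrist_force: [-0.5, 0.6, -1.9]
finger_gap: 0.0489
```

>>> step_arm --series '[[[0, 0, 0], 0, 255], [[0, 0, 0], 0, 90], [[0, 0, 0], 0, 55], [[0, 0, 0], 0, 55], [[0, 0, 3], 0, 55]]'

```text
clock: 43.25
tcp_pos: [0.5315, -0.1489, 0.0737]
orientation: [-0.0, -0.694, 0.72, 0.013]
wrist_force: [0.5, -0.3, -0.2]
finger_gap: 0.0671
```

>>> step_arm --series '[[[0, 0, 6], 0, 40], [[0.5, 4, 11], 0, 20], [[2.5, 10, 12], 0, 20], [[4.5, 16, 12], 0, 20], [[6.5, 22, 12], 0, 20]]'

```text
clock: 43.88
tcp_pos: [0.596, 0.0688, 0.1944]
orientation: [0.0, -0.694, 0.72, 0.012]
wrist_force: [0.8, -1.4, -0.3]
finger_gap: 0.0789
```

>>> step_arm --series '[[[2, 6, 0], 0, 20], [[4, 12, 0], 0, 20], [[6.5, 15.5, 0], 0, 30], [[6.5, 15.5, 0], 0, 30]]'

```text
clock: 44.38
tcp_pos: [0.6615, 0.2269, 0.1927]
orientation: [-0.0, -0.696, 0.718, 0.013]
wrist_force: [0.7, -0.6, -0.3]
finger_gap: 0.0752
```

```bash
python3 look.py a5
```

```text
44.38 [0.6615 0.2269 0.1927] j [ 0.207  0.589  0.379  1.375  0.021 -1.332] q [-2.000e-04 -6.955e-01  7.184e-01  1.270e-02]
[125.52 183.93] [349.53 301.99] [ 0.5215 -0.3461  0.0843] 0.74 81 165
[149.55 184.71] [328.9  280.58] [ 0.5232 -0.2767  0.086 ] 1.06 112 193
[171.95 187.12] [311.84 261.2 ] [ 0.5295 -0.211   0.086 ] 0.71 114 169
[192.59 188.62] [297.05 245.5 ] [ 0.5328 -0.1517  0.0861] 0.66 114 146
[379.71 198.95] [184.87 158.37] [0.5024 0.3921 0.0369] 1.32 108 38
[252.47 205.78] [265.93 208.09] [0.5669 0.0196 0.0603] 0.59 120 100
[117.72 210.64] [372.77 288.23] [ 0.6062 -0.3501  0.0648] 1.07 100 145
[332.35 231.02] [248.93 154.72] [0.6627 0.2309 0.0797] 0.64 161 61
[378.86 248.99] [231.37 145.19] [0.6795 0.3595 0.0322] 0.49 85 27
```

View pics/a5w.png

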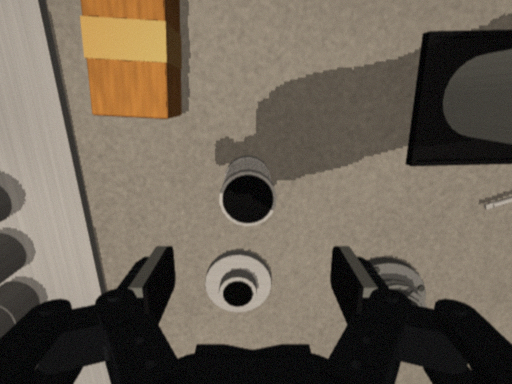

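LC is at (0.663,0.231) and there is open space around it. Going down in two stages.

>>> step_arm --series '[[[0.3, 0.6, -5], 0, 30], [[0.4, 0.7, -9], 0, 30], [[0.4, 0.7, -9], 0, 30]]'

```text
clock: 44.9
tcp_pos: [0.6614, 0.2279, 0.1009]
orientation: [-0.004, -0.693, 0.721, 0.015]
wrist_force: [-0.3, 0.1, 0.6]
finger_gap: 0.0754
```

>>> step_arm --series '[[[0.4, 0.5, -3], 0, 30], [[0.5, 0.6, -6], 0, 30], [[0.5, 0.6, -6.4], 0, 110], [[0.4, 0.5, -6.4], 0, 180], [[0.3, 0.4, -6.4], 0, 255]]'

```text
clock: 45.52
tcp_pos: [0.6655, 0.2318, 0.0391]
orientation: [-0.002, -0.693, 0.721, 0.014]
wrist_force: [0.4, -0.6, -1.6]
finger_gap: 0.0493
```

>>> step_arm --series '[[[0, 0, 0], 0, 255], [[0, 0, 0], 0, 255], [[0, 0, 1], 0, 255]]'

```text
clock: 45.9
tcp_pos: [0.6648, 0.2317, 0.0487]
orientation: [-0.003, -0.693, 0.721, 0.014]
wrist_force: [-0.4, -0.1, -2.0]
finger_gap: 0.0492
```

>>> step_arm --series '[[[0, 0, 6], 0, 255], [[0, 0, 12], 0, 255], [[-2.4, -5.5, 13], 0, 255], [[-4.8, -11, 13], 0, 255], [[-7.2, -16.5, 13], 0, 255]]'

```text
clock: 46.52
tcp_pos: [0.5923, 0.0653, 0.1799]
orientation: [-0.003, -0.693, 0.72, 0.013]
wrist_force: [1.5, -1.1, -1.1]
finger_gap: 0.0485
```

>>> step_arm --series '[[[-2.4, -5.5, 0], 0, 255], [[-4.8, -11, 0], 0, 255], [[-5.8, -15.5, 0], 0, 255], [[-5.8, -15.5, 0], 0, 255], [[-5.8, -15.5, -4], 0, 255]]'

```text
clock: 47.15
tcp_pos: [0.5374, -0.0908, 0.1433]
orientation: [-0.0, -0.693, 0.721, 0.01]
wrist_force: [0.6, 0.2, -2.6]
finger_gap: 0.049
```

>>> step_arm --series '[[[-0.1, 0.1, -4], 0, 255], [[-0.1, 0.1, -7.5], 0, 255], [[-0.1, 0.1, -9.1], 0, 255], [[-0.1, 0.1, -9.1], 0, 255]]'

```text
clock: 47.65
tcp_pos: [0.536, -0.089, 0.0518]
orientation: [-0.001, -0.693, 0.721, 0.011]
wrist_force: [0.4, 0.2, -1.3]
finger_gap: 0.0489
```

>>> step_arm --series '[[[0, 0, -0.3], 0, 255], [[0, 0, -0.5], 0, 255], [[0, 0, -0.65], 0, 255]]'

```text
clock: 48.02
tcp_pos: [0.5365, -0.0892, 0.0459]
orientation: [-0.0, -0.693, 0.721, 0.01]
wrist_force: [-0.1, -0.5, -1.9]
finger_gap: 0.0489
```

>>> step_arm --series '[[[0, 0, -0.05], 0, 255], [[0, 0, -0.05], 0, 90], [[0, 0, -0.05], 0, 55], [[0, 0, -0.05], 0, 55], [[0, 0, 3], 0, 55]]'

```text
clock: 48.65
tcp_pos: [0.5345, -0.0886, 0.0741]
orientation: [-0.002, -0.693, 0.721, 0.012]
wrist_force: [0.2, 0.2, -0.2]
finger_gap: 0.0669
```

>>> step_arm --series '[[[0, 0, 6], 0, 40], [[0.5, 3, 11], 0, 20], [[2, 8, 12], 0, 20], [[3.2, 11, 12], 0, 20], [[3.2, 11, 12], 0, 20]]'

```text
clock: 49.28
tcp_pos: [0.567, 0.0233, 0.1944]
orientation: [-0.001, -0.695, 0.719, 0.012]
wrist_force: [0.7, -0.6, -0.2]
finger_gap: 0.0786
```

```bash
python3 look.py a6
```

```text
49.27 [0.567  0.0233 0.1944] j [-0.107  0.327 -0.025  1.239  0.013 -1.643] q [-0.0014 -0.6945  0.7194  0.012 ]
[125.57 183.87] [349.51 302.02] [ 0.5213 -0.346   0.0844] 0.81 82 164
[149.49 184.73] [328.9  280.58] [ 0.5232 -0.2768  0.086 ] 0.99 113 193
[171.95 187.12] [311.81 261.16] [ 0.5295 -0.211   0.086 ] 0.67 114 167
[192.59 188.62] [297.05 245.5 ] [ 0.5328 -0.1517  0.0861] 0.66 114 146
[213.86 190.29] [282.87 230.53] [ 0.5362 -0.0908  0.0859] 0.52 115 135
[379.84 198.88] [184.67 158.33] [0.502  0.3926 0.0369] 1.27 112 36
[252.38 205.76] [265.91 208.31] [0.5665 0.0193 0.0599] 0.63 125 105
[117.72 210.64] [372.78 288.22] [ 0.6062 -0.3501  0.0649] 1.08 100 143
[378.86 248.99] [231.37 145.19] [0.6795 0.3595 0.0322] 0.49 85 27
```

View pics/a6w.png

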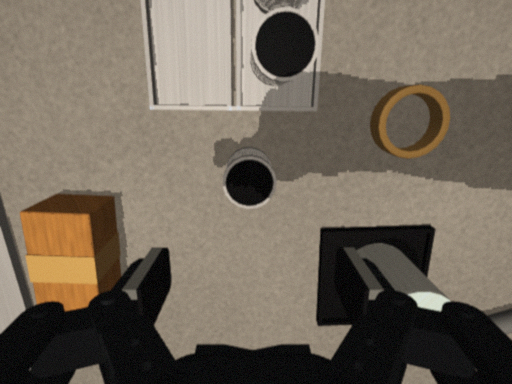

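>>> step_arm --series '[[[0.1, -0.3, -5], 0, 25], [[0.1, -0.3, -10], 0, 25], [[0.1, -0.3, -10], 0, 25]]'

```text
clock: 49.8
tcp_pos: [0.563, 0.0171, 0.0901]
orientation: [-0.005, -0.692, 0.721, 0.016]
wrist_force: [-0.8, 0.1, 0.6]
finger_gap: 0.0774
```

>>> step_arm --series '[[[0.4, 0.3, -3], 0, 25], [[0.6, 0.4, -6], 0, 25], [[0.6, 0.4, -6.3], 0, 110], [[0.6, 0.4, -6.3], 0, 180], [[0.4, 0.3, -6.3], 0, 255]]'

```text
clock: 50.42
tcp_pos: [0.5684, 0.0197, 0.029]
orientation: [-0.004, -0.692, 0.721, 0.015]
wrist_force: [0.6, -0.3, -1.6]
finger_gap: 0.0487
```

>>> step_arm --series '[[[0, 0, 0], 0, 255], [[0, 0, 0], 0, 255], [[0, 0, 1], 0, 255]]'

```text
clock: 50.8
tcp_pos: [0.5676, 0.0198, 0.0388]
orientation: [-0.005, -0.692, 0.721, 0.015]
wrist_force: [0.3, -0.0, -0.8]
finger_gap: 0.049
```

>>> step_arm --series '[[[0, 0, 6], 0, 255], [[0.5, 0, 12], 0, 255], [[2.5, -5, 13], 0, 255], [[5, -11, 13], 0, 255], [[5.1, -14.1, 13], 0, 255]]'

```text
clock: 51.42
tcp_pos: [0.6201, -0.1239, 0.1697]
orientation: [-0.004, -0.692, 0.722, 0.014]
wrist_force: [-0.3, 0.2, -1.5]
finger_gap: 0.0487
```

>>> step_arm --series '[[[0, 0, 0], 0, 255], [[0, 0, -4], 0, 255]]'

```text
clock: 51.68
tcp_pos: [0.6229, -0.1249, 0.1332]
orientation: [-0.002, -0.692, 0.722, 0.011]
wrist_force: [0.3, 0.5, -1.5]
finger_gap: 0.049
```

>>> step_arm --series '[[[-0.3, 0.3, -4], 0, 255], [[-0.3, 0.3, -7.5], 0, 255], [[-0.3, 0.3, -9.1], 0, 255], [[-0.3, 0.3, -9.1], 0, 255]]'

```text
clock: 52.18
tcp_pos: [0.6191, -0.1209, 0.0416]
orientation: [-0.003, -0.692, 0.722, 0.012]
wrist_force: [-0.0, -0.1, -1.3]
finger_gap: 0.0487
```

>>> step_arm --series '[[[0, 0, -0.3], 0, 255], [[0, 0, -0.5], 0, 255], [[0, 0, -0.65], 0, 255]]'

```text
clock: 52.55
tcp_pos: [0.6197, -0.1211, 0.0358]
orientation: [-0.002, -0.692, 0.722, 0.011]
wrist_force: [-0.7, -0.6, -1.6]
finger_gap: 0.0486
```

>>> step_arm --series '[[[0, 0, -0.05], 0, 255], [[0, 0, -0.05], 0, 90], [[0, 0, -0.05], 0, 55], [[0, 0, -0.05], 0, 55], [[0, 0, 3], 0, 55]]'

```text
clock: 53.18
tcp_pos: [0.6175, -0.1205, 0.0636]
orientation: [-0.004, -0.692, 0.722, 0.014]
wrist_force: [-0.2, 0.3, 0.1]
finger_gap: 0.0666
```

>>> step_arm --series '[[[0, 0, 6], 0, 40], [[0, 0, 12], 0, 20], [[0, 6, 13], 0, 0], [[0, 12, 13], 0, 0], [[0, 18, 13], 0, 0]]'

```text
clock: 53.8
tcp_pos: [0.6177, 0.061, 0.1942]
orientation: [-0.003, -0.692, 0.722, 0.013]
wrist_force: [0.8, 0.6, 0.4]
finger_gap: 0.0851
```

>>> step_arm --series '[[[-3, 5, 0], 0, 0], [[-6, 10, 2], 0, 0], [[-9, 15, 3], 0, 0], [[-11, 20, 4], 0, 0], [[-12, 25, 5], 0, 0]]'

```text
clock: 54.42
tcp_pos: [0.4964, 0.3125, 0.2452]
orientation: [-0.003, -0.692, 0.722, 0.013]
wrist_force: [0.6, 0.5, -0.2]
finger_gap: 0.0853
```

>>> step_arm --series '[[[-3, 5, 0], 0, 0], [[-6, 10, 0], 0, 0], [[-9, 15, 0], 0, 0], [[-9, 15, 0], 0, 0]]'

```text
clock: 54.92
tcp_pos: [0.4037, 0.4656, 0.245]
orientation: [-0.003, -0.694, 0.72, 0.013]
wrist_force: [0.3, -1.0, -0.0]
finger_gap: 0.0854
```

```bash
python3 look.py a7
```

```text
54.92 [0.4037 0.4656 0.245 ] j [ 0.713  0.397  0.2    1.381  0.027 -0.821] q [-0.0028 -0.6939  0.7199  0.0134]
[125.57 183.87] [349.55 302.01] [ 0.5213 -0.346   0.0844] 0.84 82 166
[149.49 184.73] [328.9  280.58] [ 0.5232 -0.2768  0.086 ] 0.99 113 193
[171.95 187.12] [311.84 261.2 ] [ 0.5295 -0.211   0.086 ] 0.71 114 169
[190.29 188.86] [299.13 246.87] [ 0.5341 -0.1582  0.0861] 0.77 115 151
[207.23 191.76] [289.33 233.53] [ 0.5431 -0.1091  0.0861] 0.76 117 135
[379.9  198.77] [184.87 158.37] [0.5023 0.3923 0.0372] 1.56 115 38
[117.72 210.64] [372.77 288.25] [ 0.6062 -0.3502  0.0648] 1.08 100 146
[199.39 217.01] [312.39 228.08] [ 0.6199 -0.1227  0.0664] 0.68 134 120
[378.86 248.99] [231.37 145.19] [0.6795 0.3595 0.0322] 0.49 85 27
```

View pics/a7s.png

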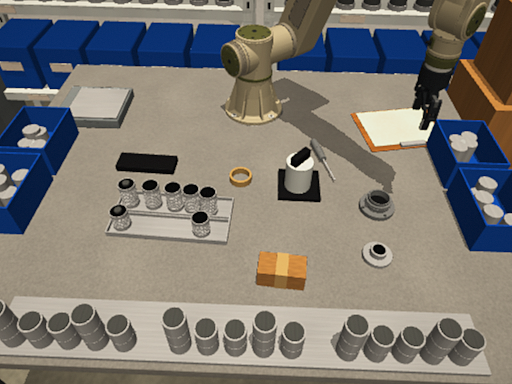

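View pics/a7d.png

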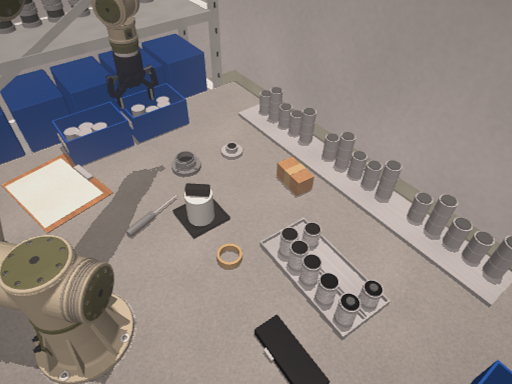

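```bash
python3 - <<'E'
import cv2,numpy as np
a=cv2.imread('pics/a7s.png');b=cv2.imread('pics/a7d.png')
cv2.imwrite('pics/a7c.png',np.hstack([cv2.resize(a[170:250,100:250],(400,213),interpolation=2),cv2.resize(b[215:335,255:395],(400,343),interpolation=2)[:213]])) if 0 else cv2.imwrite('pics/a7c.png',np.vstack([cv2.resize(a[172:247,105:240],(540,300),interpolation=2),cv2.resize(b[218:293,255:390],(540,300),interpolation=2)]))
E
```

```text
(no output)
```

View pics/a7c.png

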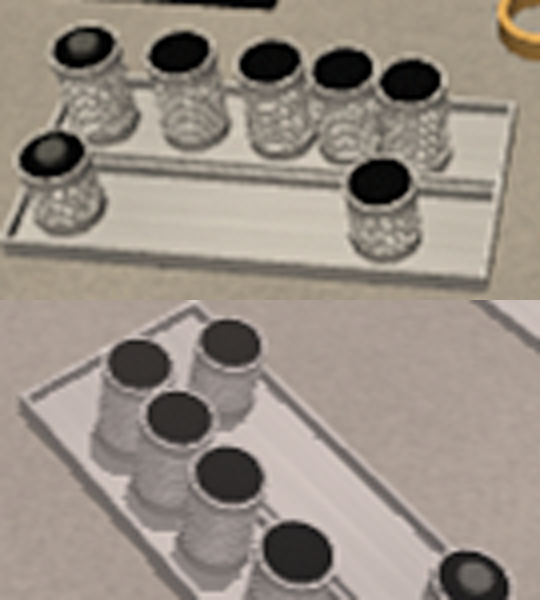

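```bash
python3 - <<'E'
from h import *
S=shot('scene');D=shot('side')
f=[]
for c,th,r in[(S,55,(285,315,145,170)),(D,68,(183,215,180,200))]:
    g=(c['frame'].max(2)<th).astype(np.uint8);m=np.zeros_like(g);m[r[2]:r[3],r[0]:r[1]]=g[r[2]:r[3],r[0]:r[1]]
    n,l,s,ce=cv2.connectedComponentsWithStats(m,connectivity=4);k=1+s[1:,4].argmax();print(s[k],ce[k]);f.append(ray(c,*ce[k]))
print('cap bar',tri(f)); print(env.hand_in())
E
```

```text
[291 147  20  20 225] [300.08444444 156.75111111]
[186 184  24  12 260] [197.28846154 189.47307692]
cap bar [0.41812955 0.15472232 0.1190995 ]
the job is handed in; nothing more can be done
None
```

The job is done and handed in at about 55 s on the robot's clock; no verdict came back. I unscrewed the cap, stood it in the tray, then racked the pot's bellows (a long one) and the four loose ones (three long, one short).

**Last checks, from the scene and side views:**
- **Long lane:** four long bellows stand upright, with tops measured at 86 mm.
- **Short lane:** the short bellows stands upright, with its top at 66 mm.
- **Cap:** the grip bar measures (0.418, 0.155, 0.119). That puts the cap upright on the tray floor, about 5 mm off the tray's centre.
- **Robot:** the gripper was open, raised and clear of everything.
- **Other things:** they look undisturbed in the pictures. I did not measure each one again.

**What disagreed:**
- **Fourth long bellows:** the last look showed it had moved about 20 mm along its lane and 7 mm sideways, nudging its neighbour by about 7 mm. The cause was either the announced knock or a touch by the gripper while I placed the short one; I could not tell which. Both are still upright on the floor of the right lane, so I left them.
- **Tool tilt:** the tool picked up 1 to 2 degrees of tilt during the run, without visible effect on the placings.
- **Wrist force:** it reached about 43 N when the cap met the tray floor and 34 N when the first bellows touched down. I eased off before letting go each time.

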